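Lock the inspection turntable and set its straightedge

ROBOT

A 6-joint arm with a two-finger parallel gripper is mounted at the origin on the work surface. World frame = base frame: x ahead of the robot, y to its left, z up, the work surface at z = 0. Lengths are in m, angles in rad, forces in N, time in s.
With the tool pointing down it reaches from about 0.275 to 0.725 m from the base axis. Payload 5.6 kg.
Tool frame: the origin (TCP) lies at the very end of the fingers, on their centre line; the grasp point (between the pads) lies 19 mm behind it (grip_depth is the distance from the TCP to the grasp point, in m); z points along the fingers, x is the direction in which the jaws open and shut, and the axes are right-handed (so a half turn about z gives the same grasp; the last joint's range is limited). The gripper opens to 85 mm and grips with 20 to 120 N. Pads are 22 mm wide; open, the fingers measure 114 mm over their backs; the gripper's body (76 mm by 85 mm) begins 54 mm behind the grasp point. The pads swing forward as they close: fully open they stand 13 mm farther back than shut.
Start: joints at [-0.879, 0.255, 0.108, 0, -1.424, -0.285], TCP at [0.218, -0.505, 0.231] pointing down, gripper open.
Joint ranges: [-2.95, 2.95], [-1.21, 1.97], [-1.09, 1.5], [-2.87, 1.71], [-2.94, -0.07], [-3.05, 3.05]. Speed limits (rad/s): [2.57, 2.57, 3.14, 3.14, 3.14, 3.14].

INTERFACE

Orientations are given as a rotation vector (axis times angle).
In Python, from rig import sense, read_camera, finish_job, grip_depth gives the robot as it stands.
- The arm moves only by the tool carry_out, never from a script. Its arguments are lists of equal length, an entry for each row: "grip": the gripper command: -1 is shut, 1 is fully open, values between are in proportion; "linear": the shift along the tool's x, y, z scaled (see below), a list of three; "roll": the turn about the tool's z scaled (see below). In form: {"grip": [grip, ...], "linear": [[x, y, z], ...], "roll": [roll, ...]}. A call has 1 to 12 rows; each row is the pose to reach, as a shift and turn from the pose commanded when the call began, along the tool's axes at that moment, turning the shorter way round; what a row does not reach only later rows make up. The controller multiplies each number of a shift by 15 cm and each number of a turn by pi rad. A row lasts 1/8 s, in which the tool goes at most 62.5 mm and 10.7 degrees, less where a joint would pass 70% of its speed; a pose out of reach is approached as far as the arm can. A call with a number of a shift or a turn outside -1 to 1 is refused whole. A call with a gripper value outside its range is refused whole. The fingers move at their own pace and stop on an object; the grip force is fixed at half the most. Time passes only in rows, so rows that repeat a pose let the fingers close. It gives the time, the measured TCP pose, the force and the opening at its end, in the units of the state.
- sense(): the state, without advancing time (a new reading comes with each control period).
- read_camera(name): name is "scene" or "top" or "wrist"; returns a dict with "color" (384x512x3 uint8, blue, green, red), "fx", "fy", "cx", "cy" (pixels), "R" (3x3) and "t" (3): a world point X has camera coordinates R X + t; the wrist camera has in their place "tool_from_camera" (4x4, takes a point from camera to tool coordinates, whose origin is the TCP and whose axes are the tool frame's). Camera axes: x right, y down, z forward; pixel columns grow to the right and rows downward; lengths in m; the calibration is good to about 2 mm. The wrist camera is an equidistant fisheye: a pixel r from the principal point sees the ray r / f radians off the axis. A picture is of the moment at which its call begins: read the wrist's pose just before it. There is no depth.
- finish_job(): hands the job in, once; it reports no verdict.
The state is a dict: "time_s": time; "q": joint angles; "qvel": joint speeds; "joint_efforts": joint torques, N m; "ee_pos": TCP position; "orientation": TCP orientation; "ft_force": force on the tool from outside, world axes, zero at the start; "wrist_torque": the same for the moment, N m; "gripper_width": finger opening in m.
Only numpy, scipy, OpenCV 4.12 (cv2) and the standard library are available. Lean on these libraries where they do the work, as an engineer would, in place of code of your own. Each camera call takes 0.05 s, during which the arm holds its last target. There are 200 camera calls.

TASK

Set up the inspection turntable for the next batch: lay the straightedge flat on the mat, flush against the side of the turntable's square base that faces the robot and roughly centred on that side. Lift the empty tray off the pin box and stand it on the mat, turn the top plate until the holes in its ears line up with the holes in the base, and push every pin from the box fully home through ear and base, one to a hole. Put the tray back in the mouth of the pin box when the pins are in, and leave everything else on the bench where it is.

Things in the scene. Friction and masses are not known exactly. Their poses are not given: they have to be found in the camera images.
- fixture: the turntable's square dark steel base, 180 x 180 x 25 mm, fixed on the mat; origin at the centre of its underside, on the turning axis. Its x points away from the robot (to 0.25 rad): the side facing the robot is its -x face, 90 mm from the origin. Four 12.5 mm through holes, 70 mm from the axis, towards its +x, +y, -x and -y.
- dial (a joint): angle of the aluminium turning plate (disc 108 mm wide, 10 mm thick, top 35 mm above the mat; four square ears 34 mm wide reaching 87 mm out, each with a 12.5 mm through hole 70 mm from the axis). Rad, counter-clockwise from above; 0 = ears exactly over the base holes. Stops at -0.2 and 1.3, starts at 0.45 to 1.1, slight friction (0.1 N m), stays where left.
- dial_grip (a point): point on the turning axis inside the upright steel grip bar in the middle of the turning plate, 70 mm above the mat; the bar is 60 mm long, 14 mm thick and its top is 80 mm above the mat. The frame turns with the plate: the bar runs along the frame's x (at dial 0 this is the base's x).
- pinbox: open black plastic box, 120 (x) x 200 (y) x 85 mm high, walls 5 mm, fixed; its origin is the centre of its underside. In it a grey block 50 mm wide, top 40 mm above the box's underside, with four holes in a row along y (-67.5, -22.5, 22.5, 67.5 mm) where the pins stand head up; some may be empty.
- tray: empty black tray nested in the pin box's mouth: body 100 x 180 mm (5 mm play each side), 22 mm high, rim 120 (x) x 200 (y) mm with its underside 18 mm up; upright handle wall in the middle, 12 mm thick (x), 90 mm long (y), top 56 mm up; 0.22 kg. Origin at the centre of its underside, 67 mm above the box's origin when nested (rim on rim).
- rule: aluminium straightedge, 44 (x) x 220 (y) x 6 mm, lying flat, with a black grip block on its middle, 20 mm (x) by 30 mm (y), top 38 mm above the mat; 0.16 kg; origin at the centre of its underside. Both long edges are alike.
- hole0 (a point): point on the axis of the base hole in the base's +x direction, 3 mm above the mat: where the tip of a pin that is fully home lies
- hole1 (a point): point on the axis of the base hole in the base's +y direction, 3 mm above the mat: where the tip of a pin that is fully home lies
- hole2 (a point): point on the axis of the base hole in the base's -x direction, 3 mm above the mat: where the tip of a pin that is fully home lies
- hole3 (a point): point on the axis of the base hole in the base's -y direction, 3 mm above the mat: where the tip of a pin that is fully home lies
- pin1: steel locking pin (all alike; two to four present): shank 10 mm thick, 32 mm long, chamfered tip; round head 20 mm wide, 22 mm tall above it; 54 mm in all, 0.08 kg. Origin at the tip, z towards the head. Stands in the box block, head resting on it; fully home, the head rests on the ear and the tip is 3 mm above the mat.
- pin2: steel locking pin (all alike; two to four present): shank 10 mm thick, 32 mm long, chamfered tip; round head 20 mm wide, 22 mm tall above it; 54 mm in all, 0.08 kg. Origin at the tip, z towards the head. Stands in the box block, head resting on it; fully home, the head rests on the ear and the tip is 3 mm above the mat.
- pin3: steel locking pin (all alike; two to four present): shank 10 mm thick, 32 mm long, chamfered tip; round head 20 mm wide, 22 mm tall above it; 54 mm in all, 0.08 kg. Origin at the tip, z towards the head. Stands in the box block, head resting on it; fully home, the head rests on the ear and the tip is 3 mm above the mat.
- pin4: steel locking pin (all alike; two to four present): shank 10 mm thick, 32 mm long, chamfered tip; round head 20 mm wide, 22 mm tall above it; 54 mm in all, 0.08 kg. Origin at the tip, z towards the head. Stands in the box block, head resting on it; fully home, the head rests on the ear and the tip is 3 mm above the mat.
- bottle: round white bottle, 52 mm wide, 130 mm tall; bystander
- tape: roll of yellow tape, 90 mm across, 18 mm high, lying flat; bystander
- cup: small steel cup, 70 mm across, 50 mm tall; bystander
- pen: black pen 140 mm long, 9 mm thick, along its x; bystander
- jar: small jar 56 mm wide, 60 mm tall; bystander
There are look-alikes about, which are no part of the job. What is shaped like the tray but brown is not meant. Of the things shaped like the rule, the aluminium one is meant.

How it is judged:
By the outcome, as a careful person would: the job done as asked, in the order asked, and still so for the second after the job is handed in, with the robot touching nothing.
Of pin1, pin2, pin3, pin4 only 2 to 4 are there at a start; the rules pass over those that are not, and their reading is None.
At some moment in a run one of rule, tray may be knocked a few centimetres aside while the robot is not near it.
It also fails if it takes over 210 s, if anything falls off the work surface, if the arm or the gripper's body presses on something with over 40 N, if the wrist force passes 120 N, or if a joint passes its speed limit or range.

## Working session

There is one attempt and no reset: what is moved stays moved. The work goes in short steps, Python scripts to look and compute and a tool call to move; the robot and the scene stay as the last step left them, time stands still between calls to the robot, and variables do not carry over. Pictures are saved under pics/ and viewed, about 12 in all and at most 16, crops included, and the job is handed in when it is done.

Besides the shell and the picture viewer there is one more tool, called as name(argument=value, ...), one argument or row to a line, values as JSON. carry_out: Moves the arm, as the interface text tells. Shifts and turns lie within -1 to 1; 1 stands for 15 cm of shift or pi rad of turn. Its arguments: {"type":"object","properties":{"grip":{"type":"array","items":{"type":"number"}},"linear":{"type":"array","items":{"type":"array","items":{"type":"number"}}},"roll":{"type":"array","items":{"type":"number"}}},"required":["grip","linear","roll"]}

```bash
mkdir -p pics; ls
cat > h.py <<'E'
import numpy as np, cv2
from scipy.spatial.transform import Rotation as Ro
from rig import sense, read_camera, grip_depth
def snap(name,fn=None):
    s=sense(); c=read_camera(name); c['s']=s
    if fn: cv2.imwrite('pics/'+fn,c['color'])
    return c
def ray(c,u,v):
    "world origin, direction of pixel"
    if 'R' in c:
        d=np.array([(u-c['cx'])/c['fx'],(v-c['cy'])/c['fy'],1.]); R=np.array(c['R']);t=np.array(c['t'])
        return -R.T@t, R.T@d
    x=(u-c['cx'])/c['fx'];y=(v-c['cy'])/c['fy'];r=np.hypot(x,y)+1e-12
    d=np.array([x/r*np.sin(r),y/r*np.sin(r),np.cos(r)])
    T=np.array(c['tool_from_camera']);W=Ro.from_rotvec(c['s']['orientation']).as_matrix()
    return W@T[:3,3]+np.array(c['s']['ee_pos']), W@T[:3,:3]@d
def onz(c,u,v,z):
    o,d=ray(c,u,v); return o+d*(z-o[2])/d[2]
def proj(c,X):
    X=np.array(X,float)
    if 'R' in c:
        p=np.array(c['R'])@X+np.array(c['t']); return c['cx']+c['fx']*p[0]/p[2], c['cy']+c['fy']*p[1]/p[2]
    T=np.array(c['tool_from_camera']);W=Ro.from_rotvec(c['s']['orientation']).as_matrix()
    p=T[:3,:3].T@(W.T@(X-np.array(c['s']['ee_pos']))-T[:3,3]); r=np.hypot(p[0],p[1]); th=np.arctan2(r,p[2])
    return c['cx']+c['fx']*th*p[0]/r, c['cy']+c['fy']*th*p[1]/r
def goal(x,y,z,yaw=None):
    "linear & roll numbers for a tool-down pose; yaw = world angle of tool x (mod pi)"
    s=sense();W=Ro.from_rotvec(s['orientation']).as_matrix()
    l=W.T@(np.array([x,y,z])-np.array(s['ee_pos']))/.15
    cy=np.arctan2(W[1,0],W[0,0]); r=0
    if yaw is not None:
        r=-(((yaw-cy)+np.pi/2)%np.pi-np.pi/2)/np.pi
    print('lin',l.round(4),'roll',round(r,4),'yaw now',round(cy,4),'q6',round(s['q'][5],3),'t',s['time_s'])
E
python3 - <<'E'
from h import *
s=sense(); print({k:np.round(v,3) for k,v in s.items()}, grip_depth)
a=snap('scene');b=snap('top');w=snap('wrist')
print(a['fx'],b['fx'],w['fx'],w['cx'],w['cy'],np.array(w['tool_from_camera']).round(3))
print('top cam',(-np.array(b['R']).T@b['t']).round(3),np.array(b['R']).round(2))
cv2.imwrite('pics/top1.png',cv2.resize(b['color'],(800,600),interpolation=2))
cv2.imwrite('pics/sc1.png',cv2.resize(a['color'],(800,600),interpolation=2))
cv2.imwrite('pics/w1.png',w['color'])
E
```

```text
pics
{'time_s': np.float64(0.0), 'q': array([-0.879,  0.256,  0.107, -0.   , -1.424, -0.285]), 'qvel': array([-0.001, -0.   , -0.   , -0.002, -0.001, -0.001]), 'joint_efforts': array([-1.0000e-03, -3.8662e+01,  2.3794e+01,  5.3650e+00, -6.0000e-03,
       -0.0000e+00]), 'ee_pos': array([ 0.217, -0.505,  0.23 ]), 'orientation': array([-1.726e+00, -2.623e+00, -2.000e-03]), 'ft_force': array([ 0.027,  0.149, -0.602]), 'wrist_torque': array([ 0.032, -0.058,  0.013]), 'gripper_width': np.float64(0.085)} 0.0187
410.2419191179147 492.7143906118896 297.3186396354542 257.83973824441097 194.13826614153078 [[ 1.     0.     0.002  0.   ]
 [-0.001  0.953  0.304 -0.077]
 [-0.002 -0.304  0.953 -0.143]
 [ 0.     0.     0.     1.   ]]
top cam [ 0.258 -0.011  1.622] [[-0.02 -1.   -0.02]
 [-0.99  0.02 -0.14]
 [ 0.14  0.01 -0.99]]
```

View pics/top1.png

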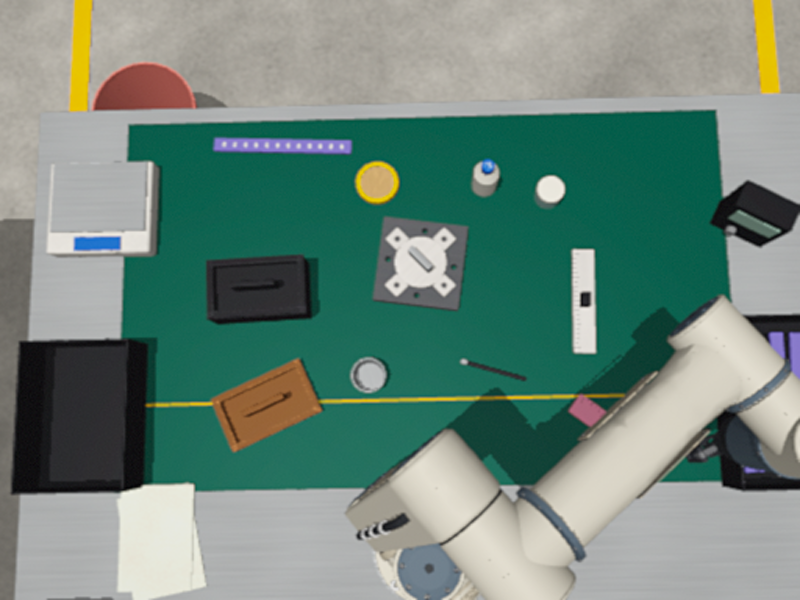

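View pics/sc1.png

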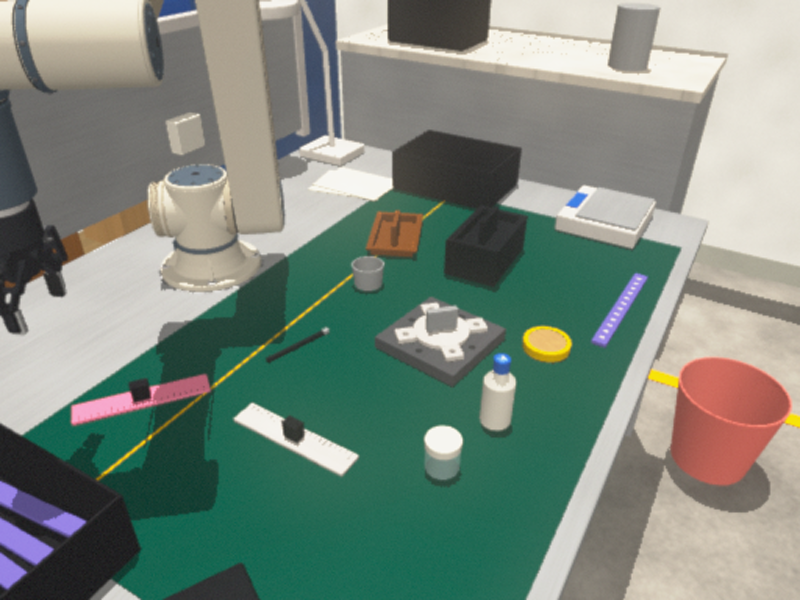

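The top view shows the turntable at (420,262), and the nested black tray in the pin box at (258,288). Rule candidates are the white/aluminium one (583,300), the pink one under the arm (587,410) and the purple strip (283,145). Tray candidates are the black one (258,288) and the brown one (267,405). The aluminium rule and the black tray in the box fit the description. I'll confirm them in one crop and measure.

Run:
```python
from h import *
b=snap('top');im=b['color'];hsv=cv2.cvtColor(im,cv2.COLOR_BGR2HSV)
H,S,V=[hsv[...,i].astype(int) for i in range(3)]
def blob(m,box):
    x0,y0,x1,y1=box; mm=np.zeros(m.shape,np.uint8); mm[y0:y1,x0:x1]=m[y0:y1,x0:x1]
    mm=cv2.morphologyEx(mm,cv2.MORPH_CLOSE,np.ones((3,3)))
    cs,_=cv2.findContours(mm,cv2.RETR_EXTERNAL,cv2.CHAIN_APPROX_NONE); return max(cs,key=cv2.contourArea)[:,0,:].astype(float)
def rect(c,z):
    P=np.array([onz(b,u,v,z)[:2] for u,v in c],np.float32); r=cv2.minAreaRect(P*1000); return r
green=(S>150)&(H>60)&(H<95)
print('rule',rect(blob((V>120)&(S<80),(355,150,395,235)),.003))
print('fixture',rect(blob(~green,(232,130,305,205)),.025))
print('box rim',rect(blob((V<60)&(S<120),(125,155,202,210)),.089))
crop=np.hstack([cv2.resize(im[140:240,340:440],(400,400),interpolation=2),cv2.resize(im[145:215,125:195],(400,400),interpolation=2)])
crop=np.vstack([crop,np.zeros((0,800,3),np.uint8)]); cv2.imwrite('pics/crop1.png',crop)
```

```text
rule ((500.91473388671875, -337.725830078125), (49.46494674682617, 225.47532653808594), 87.24732971191406)
fixture ((586.2147827148438, 7.05938720703125), (186.16622924804688, 187.10000610351562), 81.67459869384766)
box rim ((527.3385009765625, 336.190673828125), (129.84767150878906, 208.78355407714844), 2.0567989349365234)
```

View pics/crop1.png

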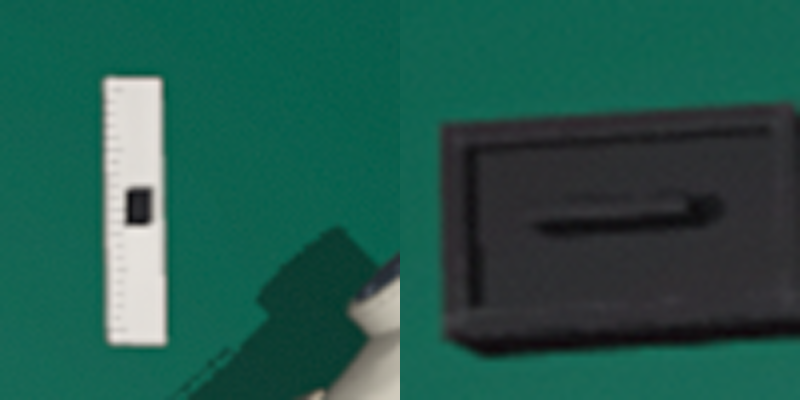

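The crop confirms it: the left half shows the pale aluminium rule with a black grip block at (138,205), and the right half shows the black tray with its handle nested in the black box. Next, hover over the rule.

Run:
```python
from h import *
goal(.501,-.338,.17,np.deg2rad(87.25))
```

```text
lin [0.2733 2.1756 0.405 ] roll 0.1448 yaw now 1.9776 q6 -0.285 t 0.2
```

carry_out(
  grip=[1,1,1,1,1],
  linear=[
    [0.1,0.3,0],
    [0.15,0.6,0],
    [0.2,1,0],
    [0.2,1,0],
    [0.2,1,0],
  ],
  roll=[0,0,0,0,0],
)

```text
time_s: 0.82
ee_pos: [0.3435, -0.4181, 0.2311]
orientation: [-1.726, -2.625, 0.0]
ft_force: [-0.1, 0.3, 0.4]
gripper_width: 0.0853
```

carry_out(
  grip=[1,1,1,1,1],
  linear=[
    [0,0.3,0.1],
    [0,0.6,0.2],
    [0,1,0.4],
    [0,1,0.4],
    [0,1,0.4],
  ],
  roll=[0,0,0,0,0],
)

```text
time_s: 1.45
ee_pos: [0.4805, -0.3597, 0.1711]
orientation: [-1.727, -2.623, 0.001]
ft_force: [-0.8, -0.2, -0.4]
gripper_width: 0.0854
```

carry_out(
  grip=[1,1,1,1,1,1],
  linear=[
    [0.07,0.17,0],
    [0.07,0.17,0],
    [0.07,0.17,0],
    [0.07,0.17,0],
    [0.07,0.17,0],
    [0.07,0.17,0],
  ],
  roll=[0.05,0.1,0.145,0.145,0.145,0.145],
)

```text
time_s: 2.2
ee_pos: [0.5002, -0.3395, 0.1716]
orientation: [2.274, 2.167, 0.0]
ft_force: [-0.2, 0.2, 0.6]
gripper_width: 0.0851
```

Run:
```python
from h import *
goal(.501,-.338,.17,np.deg2rad(87.25))
w=snap('wrist','w2.png'); print(w['s']['ee_pos'],proj(w,[.501,-.338,.038]))
```

```text
lin [0.0105 0.0045 0.0107] roll 0.0 yaw now 1.5229 q6 -1.281 t 2.2
[ 0.50024787 -0.33953393  0.17160896] (np.float64(258.54233387162526), np.float64(184.48939645534836))
```

View pics/w2.png

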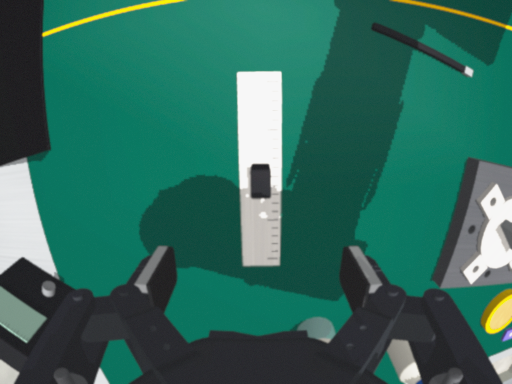

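The wrist view shows the rule from (237,72) to (282,266), with its grip block at (260,180).

```bash
cat >> h.py <<'E'
def rect_in(c,mask,box,z):
    x0,y0,x1,y1=box; mm=np.zeros(mask.shape,np.uint8); mm[y0:y1,x0:x1]=mask[y0:y1,x0:x1]
    mm=cv2.morphologyEx(mm,cv2.MORPH_CLOSE,np.ones((5,5)))
    cs,_=cv2.findContours(mm,cv2.RETR_EXTERNAL,cv2.CHAIN_APPROX_NONE); k=max(cs,key=cv2.contourArea)[:,0,:]
    P=np.array([onz(c,u,v,z)[:2]*1000 for u,v in k],np.float32); return cv2.minAreaRect(P)
E
python3 - <<'E'
from h import *
w=snap('wrist'); hsv=cv2.cvtColor(w['color'],cv2.COLOR_BGR2HSV)
print('rule',rect_in(w,(hsv[...,1]<60)&(hsv[...,2]>100),(225,60,300,285),.006))
print('blk',rect_in(w,(hsv[...,2]<70),(244,150,276,210),.038))
goal(.501,-.338,.008,np.deg2rad(87.25))
E
```

```text
rule ((500.9362487792969, -336.36370849609375), (46.356773376464844, 222.23255920410156), 88.05827331542969)
blk ((497.79742431640625, -336.67572021484375), (16.17916488647461, 31.996490478515625), 87.82035827636719)
lin [0.0088 0.0036 1.089 ] roll -0.0 yaw now 1.5227 q6 -1.281 t 2.3
```

carry_out(
  grip=[0.2,0.2,0.2,0.2,0.2,0.2],
  linear=[
    [0.02,0.005,0.2],
    [0.02,0.005,0.5],
    [0.02,0.005,0.8],
    [0.02,0.005,0.9],
    [0.02,0.005,0.9],
    [0.02,0.005,0.9],
  ],
  roll=[-0.004,-0.004,-0.004,-0.004,-0.004,-0.004],
)

```text
time_s: 3.05
ee_pos: [0.5029, -0.3369, 0.0384]
orientation: [2.258, 2.179, 0.002]
ft_force: [-0.6, 0.1, -0.2]
gripper_width: 0.0513
```

carry_out(
  grip=[0.2,0.2,-1,-1,-1,-1,-1,-1],
  linear=[
    [0,0,0.1],
    [0,0,0.17],
    [0,0,0.17],
    [0,0,0.17],
    [0,0,0.17],
    [0,0,0.17],
    [0,0,0.17],
    [0,0,0.17],
  ],
  roll=[0,0,0,0,0,0,0,0],
)

```text
time_s: 4.05
ee_pos: [0.5015, -0.3362, 0.0109]
orientation: [2.261, 2.181, 0.0]
ft_force: [-0.6, 0.2, -0.4]
gripper_width: 0.019
```

carry_out(
  grip=[-1,-1,-1,-1,-1,-1],
  linear=[
    [0,0,-0.2],
    [0,0,-0.5],
    [0,0,-0.8],
    [0,0,-0.8],
    [0,0,-0.8],
    [0,0,-0.8],
  ],
  roll=[0,0,0,0,0,0],
)

```text
time_s: 4.8
ee_pos: [0.5005, -0.3356, 0.1289]
orientation: [-2.259, -2.178, 0.002]
ft_force: [0.2, -0.5, -2.3]
gripper_width: 0.0187
```

carry_out(
  grip=[-1,-1,-1,-1,-1,-1],
  linear=[
    [0.25,0,0],
    [0.6,-0.05,0],
    [1,-0.1,0],
    [1,-0.1,0],
    [1,-0.1,0],
    [1,-0.1,0],
  ],
  roll=[0,0,0,0,0,0],
)

```text
time_s: 5.55
ee_pos: [0.4917, -0.1866, 0.1303]
orientation: [-2.262, -2.179, 0.001]
ft_force: [0.5, -0.3, -1.8]
gripper_width: 0.0191
```

carry_out(
  grip=[-1,-1,-1,-1,-1,-1,-1,-1,-1,-1,-1,-1],
  linear=[
    [0.2,0,0],
    [0.4,-0.05,0],
    [0.6,-0.1,0],
    [0.8,-0.15,0],
    [1,-0.2,0],
    [1,-0.2,0],
    [1,-0.2,0],
    [1,-0.2,0],
    [1,-0.2,0],
    [1,-0.2,0],
    [1,-0.2,0],
    [1,-0.2,0],
  ],
  roll=[0,-0.05,-0.1,-0.15,-0.2,-0.25,-0.3,-0.35,-0.4,-0.45,-0.465,-0.465],
)

```text
time_s: 7.05
ee_pos: [0.4674, -0.0356, 0.1305]
orientation: [-0.233, -3.132, 0.0]
ft_force: [0.6, -0.0, -2.1]
gripper_width: 0.0194
```

Run:
```python
from h import *
goal(.4752,.0233,.03,np.deg2rad(-8.3))
w=snap('wrist','w3.png'); print(w['s']['ee_pos'],w['s']['ft_force'])
a=np.deg2rad(-8.3);c=np.array([.586,.007])
for r in ((90,90),(90,-90),(-90,-90),(-90,90)):
    p=c+np.array([[np.cos(a),-np.sin(a)],[np.sin(a),np.cos(a)]])@np.array(r)/1000
    print(r,np.round(proj(w,[p[0],p[1],.025]),1))
```

```text
lin [0.0065 0.3959 0.6701] roll -0.0011 yaw now 2.9933 q6 -0.408 t 7.05
[ 0.46743099 -0.03556491  0.1305361 ] [ 0.63714508 -0.03299186 -2.06203135]
(90, 90) [ 93.1 309.5]
(90, -90) [ 57.2 163.5]
(-90, -90) [232.7 157.2]
(-90, 90) [238.9 321.8]
```

View pics/w3.png

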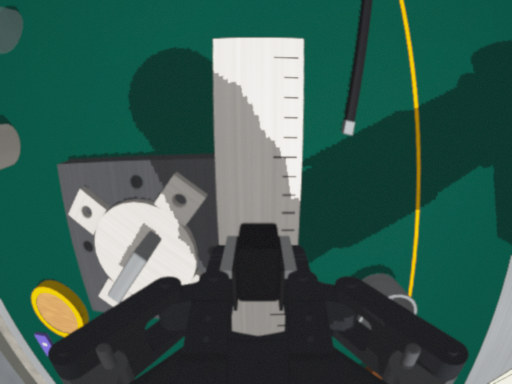

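The fixture corner appears at (58,164), within a pixel of the projection (57,164), so the base estimate holds. The rule is straight in the jaws, at columns 215 to 303. I'll lower it with a small gap, then slide it to contact.

Run:
```python
from h import *
goal(.4692,.0240,.03,np.deg2rad(-8.3))
```

```text
lin [0.0469 0.3934 0.6705] roll -0.0012 yaw now 2.993 q6 -0.409 t 7.1
```

carry_out(
  grip=[-1,-1,-1,-1,-1,-1,-1],
  linear=[
    [0.03,0.2,0],
    [0.05,0.39,0],
    [0.05,0.39,0.1],
    [0.05,0.39,0.3],
    [0.05,0.39,0.5],
    [0.05,0.39,0.67],
    [0.05,0.39,0.67],
  ],
  roll=[0,0,0,0,0,0,0],
)

```text
time_s: 7.98
ee_pos: [0.467, 0.0234, 0.0287]
orientation: [-0.232, -3.129, 0.003]
ft_force: [0.0, 0.1, -1.6]
gripper_width: 0.0192
```

carry_out(
  grip=[-1,-1,-1,-1,-1],
  linear=[
    [0,0,0.06],
    [0,0,0.11],
    [0,0,0.12],
    [0,0,0.12],
    [0,0,0.12],
  ],
  roll=[0,0,0,0,0],
)

```text
time_s: 8.6
ee_pos: [0.4687, 0.0243, 0.0126]
orientation: [0.229, 3.133, 0.0]
ft_force: [0.3, 0.2, -1.8]
gripper_width: 0.0192
```

Run:
```python
from h import *
s=sense();print(s['ee_pos'],s['ft_force'])
goal(.4752,.0233,.011,np.deg2rad(-8.3))
```

```text
[0.46868929 0.02432154 0.01260951] [ 0.34704251  0.18476619 -1.83846682]
lin [-0.0439 -0.0004  0.0108] roll -0.0004 yaw now 2.9956 q6 -0.533 t 8.6
```

carry_out(
  grip=[-1,-1,-1,-1],
  linear=[
    [0,0,0.012],
    [-0.02,0,0.012],
    [-0.035,0,0.012],
    [-0.035,0,0.012],
  ],
  roll=[0,0,0,0],
)

```text
time_s: 9.1
ee_pos: [0.473, 0.0233, 0.0109]
orientation: [-0.229, -3.132, 0.001]
ft_force: [-4.1, 0.3, 5.6]
gripper_width: 0.0192
```

carry_out(
  grip=[-1,-1,-1,-1],
  linear=[
    [-0.01,0,0],
    [-0.02,0,0],
    [-0.02,0,0],
    [-0.02,0,0],
  ],
  roll=[0,0,0,0],
)

```text
time_s: 9.6
ee_pos: [0.4745, 0.023, 0.0109]
orientation: [-0.23, -3.13, 0.001]
ft_force: [-9.1, 3.0, 10.8]
gripper_width: 0.0189
```

carry_out(
  grip=[-1,-1,-1,-1],
  linear=[
    [-0.01,0,0],
    [-0.02,0,0],
    [-0.02,0,0],
    [-0.02,0,0],
  ],
  roll=[0,0,0,0],
)

```text
time_s: 10.1
ee_pos: [0.4746, 0.0229, 0.0109]
orientation: [-0.23, -3.125, 0.0]
ft_force: [-20.2, 8.9, 23.4]
gripper_width: 0.0191
```

carry_out(
  grip=[0.2,0.2,0.2,0.2,0.2,0.2,0.2,0.2],
  linear=[
    [0,0,0],
    [0,0,0],
    [0.02,0,0],
    [0.04,0,-0.1],
    [0.04,0,-0.3],
    [0.04,0,-0.6],
    [0.04,0,-0.9],
    [0.04,0,-0.9],
  ],
  roll=[0,0,0,0,0,0,0,0],
)

```text
time_s: 11.1
ee_pos: [0.4764, 0.0241, 0.1496]
orientation: [0.228, 3.124, 0.004]
ft_force: [-0.2, -0.6, -0.5]
gripper_width: 0.0512
```

Run:
```python
from h import *
w=snap('wrist','w4.png');b=snap('top'); print(w['s']['ee_pos'],w['s']['ft_force'])
hsv=cv2.cvtColor(w['color'],cv2.COLOR_BGR2HSV)
cv2.imwrite('pics/w4t.png',np.hstack([cv2.resize(w['color'],(440,330)),cv2.resize(b['color'][120:215,215:320],(360,330),interpolation=2)]))
```

```text
[0.47644969 0.02408241 0.1496374 ] [-0.22682407 -0.64978793 -0.48478528]
```

View pics/w4t.png

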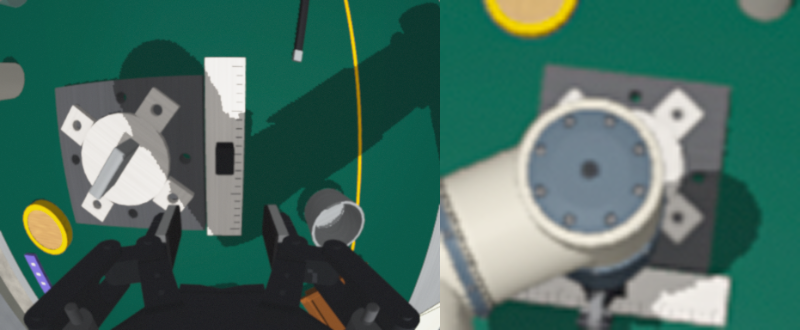

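The wrist view (left) shows the rule edge at columns 205 to 207, flush along the base side with a similar overhang at both ends. Next is the tray.

Run:
```python
from h import *
goal(.527,.336,.25,np.deg2rad(2))
```

```text
lin [-0.0481  2.1123 -0.6925] roll -0.0577 yaw now 2.9954 q6 -0.527 t 11.2
```

carry_out(
  grip=[1,1,1,1,1,1],
  linear=[
    [0,0.1,-0.3],
    [0,0.4,-0.7],
    [0,0.7,-0.7],
    [0,1,-0.7],
    [0,1,-0.7],
    [0,1,-0.7],
  ],
  roll=[0,0,0,0,0,0],
)

```text
time_s: 11.95
ee_pos: [0.4951, 0.1716, 0.2492]
orientation: [-0.229, -3.131, 0.003]
ft_force: [0.1, -0.5, -0.2]
gripper_width: 0.0857
```

carry_out(
  grip=[1,1,1,1,1,1,1],
  linear=[
    [0,0.4,0],
    [0,0.7,0],
    [-0.05,1,0],
    [-0.05,1,0],
    [-0.05,1,0],
    [-0.05,1,0],
    [-0.05,1,0],
  ],
  roll=[0,-0.03,-0.058,-0.058,-0.058,-0.058,-0.058],
)

```text
time_s: 12.82
ee_pos: [0.5248, 0.3182, 0.2511]
orientation: [-0.055, 3.14, 0.001]
ft_force: [-0.9, 0.3, 0.1]
gripper_width: 0.0855
```

Run:
```python
from h import *
goal(.527,.336,.25,np.deg2rad(2))
w=snap('wrist','w5.png');hsv=cv2.cvtColor(w['color'],cv2.COLOR_BGR2HSV)
print(proj(w,[.527,.336,.123]))
for a in ((60,100),(60,-100),(-60,-100),(-60,100)):
    print(a,np.round(proj(w,[.527+a[0]/1e3,.336+a[1]/1e3,.089]),0))
```

```text
lin [-0.019   0.1178  0.0076] roll 0.0 yaw now -3.1066 q6 -0.765 t 12.825
(np.float64(255.09677214150557), np.float64(202.1702927082385))
(60, 100) [203. 269.]
(60, -100) [200.  96.]
(-60, -100) [317. 100.]
(-60, 100) [302. 272.]
```

View pics/w5.png

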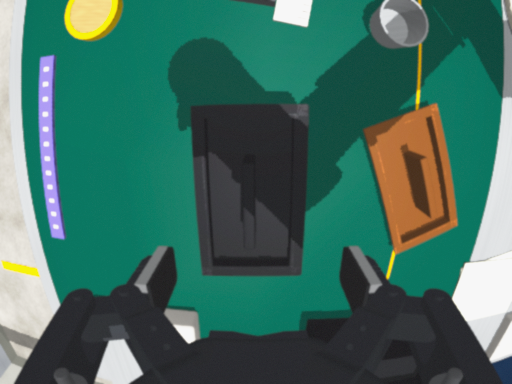

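Run:
```python
from h import *
w=snap('wrist');hsv=cv2.cvtColor(w['color'],cv2.COLOR_BGR2HSV);V=hsv[...,2].astype(int);S=hsv[...,1].astype(int)
g=(hsv[...,0]>60)&(hsv[...,0]<95)&(S>130)
for q in ((191,105),(308,105),(301,275),(203,275)): print(q,onz(w,*q,.089).round(4))
print(rect_in(w,~g&(V<75),(180,90,320,285),.089))
h=(V[150:255,225:275]); print(h[::12,::2])
```

```text
(191, 105) [0.5962 0.2453 0.089 ]
(308, 105) [0.4766 0.2417 0.089 ]
(301, 275) [0.4678 0.4406 0.089 ]
(203, 275) [0.5878 0.4454 0.089 ]
((532.5995483398438, 342.0935974121094), (121.52034759521484, 198.98988342285156), 2.3845489025115967)
[[44 43 44 41 44 43 44 42 45 43 45 44 44 43 45 43 45 43 45 44 43 42 43 44
  44]
 [43 42 43 43 41 43 42 42 42 38 37 34 36 34 34 36 41 40 40 41 44 42 45 43
  42]
 [69 67 69 57 44 42 43 44 41 41 43 43 43 42 40 38 43 42 41 42 41 42 42 44
  43]
 [67 69 68 70 68 70 70 68 47 41 44 41 42 42 43 37 44 42 44 42 43 43 43 43
  43]
 [68 67 68 69 68 68 70 66 45 38 42 41 43 44 40 50 45 41 44 40 44 44 42 41
  42]
 [66 67 67 66 66 68 67 63 46 49 62 53 43 42 40 54 68 69 70 70 69 56 47 44
  42]
 [64 66 65 68 68 67 67 67 63 55 62 67 68 67 63 51 67 69 68 68 70 68 67 69
  70]
 [66 65 66 65 64 66 65 63 66 60 61 66 66 67 63 56 65 67 67 66 66 68 67 68
  67]
 [63 63 63 63 62 62 64 61 65 58 59 62 64 64 60 59 64 64 63 63 64 64 64 63
  64]]
```

The view shows the tray rim corners at (191,105), (308,105), (301,275) and (203,275), and the handle near column 250. The fitted size is 121x199 mm, with centre (0.532,0.342) and angle 2.4°.

Run:
```python
from h import *
goal(.532,.342,.09,np.deg2rad(2.3))
```

```text
lin [-0.0534  0.1535  1.0732] roll -0.0015 yaw now -3.1062 q6 -0.765 t 12.925
```

carry_out(
  grip=[0.2,0.2,0.2,0.2,0.2,0.2,0.2],
  linear=[
    [-0.05,0.15,0],
    [-0.05,0.15,0.2],
    [-0.05,0.15,0.5],
    [-0.05,0.15,0.8],
    [-0.05,0.15,1],
    [-0.05,0.15,1],
    [-0.05,0.15,1],
  ],
  roll=[0,0,0,0,0,0,0],
)

```text
time_s: 13.8
ee_pos: [0.5323, 0.3424, 0.1024]
orientation: [-0.057, 3.139, 0.002]
ft_force: [0.2, -0.0, 0.8]
gripper_width: 0.0514
```

carry_out(
  grip=[0.2,0.2,-1,-1,-1,-1,-1,-1],
  linear=[
    [0,0,0.05],
    [0,0,0.07],
    [0,0,0.07],
    [0,0,0.07],
    [0,0,0.07],
    [0,0,0.07],
    [0,0,0.07],
    [0,0,0.07],
  ],
  roll=[0,0,0,0,0,0,0,0],
)

```text
time_s: 14.8
ee_pos: [0.5317, 0.3422, 0.0904]
orientation: [-0.057, 3.14, 0.001]
ft_force: [-0.2, 0.2, 3.3]
gripper_width: 0.0108
```

carry_out(
  grip=[-1,-1,-1,-1,-1,-1],
  linear=[
    [0,0,-0.1],
    [0,0,-0.3],
    [0,0,-0.6],
    [0,0,-0.6],
    [0,0,-0.6],
    [0,0,-0.6],
  ],
  roll=[0,0,0,0,0,0],
)

```text
time_s: 15.55
ee_pos: [0.5306, 0.3414, 0.1783]
orientation: [0.056, -3.138, 0.003]
ft_force: [0.0, -0.5, -2.2]
gripper_width: 0.011
```

carry_out(
  grip=[-1,-1,-1,-1],
  linear=[
    [0,-0.25,0],
    [0,-0.6,0],
    [0,-1,0],
    [0,-1,0],
  ],
  roll=[0,0,0,0],
)

```text
time_s: 16.05
ee_pos: [0.5363, 0.1882, 0.1795]
orientation: [0.05, -3.139, 0.003]
ft_force: [-0.7, 0.7, -1.9]
gripper_width: 0.0112
```

carry_out(
  grip=[-1,-1,-1,-1],
  linear=[
    [0.1,-0.35,0],
    [0.1,-0.7,0],
    [0.1,-1,0],
    [0.1,-1,0],
  ],
  roll=[0,0,0,0],
)

```text
time_s: 16.55
ee_pos: [0.5267, 0.0394, 0.1793]
orientation: [0.052, -3.14, 0.001]
ft_force: [0.2, 0.7, -1.7]
gripper_width: 0.011
```

carry_out(
  grip=[-1,-1,-1,-1],
  linear=[
    [0.1,-0.35,0],
    [0.1,-0.7,0],
    [0.1,-1,0],
    [0.1,-1,0],
  ],
  roll=[0,0,0,0],
)

```text
time_s: 17.05
ee_pos: [0.5175, -0.1104, 0.1791]
orientation: [0.052, -3.139, 0.0]
ft_force: [-0.1, -0.6, -1.9]
gripper_width: 0.011
```

carry_out(
  grip=[-1,-1,-1,-1],
  linear=[
    [0.1,-0.35,0],
    [0.1,-0.7,0],
    [0.1,-1,0],
    [0.1,-1,0],
  ],
  roll=[0,0,0,0],
)

```text
time_s: 17.55
ee_pos: [0.5082, -0.2604, 0.1788]
orientation: [0.053, -3.139, -0.001]
ft_force: [-0.3, 0.6, -2.3]
gripper_width: 0.0113
```

carry_out(
  grip=[-1,-1,-1,-1,-1,-1],
  linear=[
    [0.05,-0.25,0],
    [0.05,-0.5,0.2],
    [0.05,-0.5,0.5],
    [0.05,-0.5,0.7],
    [0.05,-0.5,0.7],
    [0.05,-0.5,0.7],
  ],
  roll=[0,0,0,0,0,0],
)

```text
time_s: 18.3
ee_pos: [0.5047, -0.3341, 0.0765]
orientation: [-0.059, 3.139, -0.002]
ft_force: [0.4, 0.0, -1.8]
gripper_width: 0.0111
```

carry_out(
  grip=[-1,-1,-1,-1,0.2,0.2,0.2,0.2,0.2,0.2,0.2,0.2],
  linear=[
    [0,0,0.2],
    [0,0,0.32],
    [0,0,0.345],
    [0,0,0.345],
    [0,0,0.345],
    [0,0,0.345],
    [0,0,0.345],
    [0,0,0.25],
    [0,0,0],
    [0,0,-0.4],
    [0,0,-0.8],
    [0,0,-1],
  ],
  roll=[0,0,0,0,0,0,0,0,0,0,0,0],
)

```text
time_s: 19.8
ee_pos: [0.5041, -0.3354, 0.2307]
orientation: [-0.057, 3.135, -0.006]
ft_force: [0.4, -0.2, -0.3]
gripper_width: 0.0516
```

Run:
```python
from h import *
goal(.586,.007,.20)
w=snap('wrist');b=snap('top')
cv2.imwrite('pics/w6.png',np.hstack([cv2.resize(w['color'],(400,300)),cv2.resize(b['color'][120:215,215:342],(400,300),interpolation=2)]))
cv2.imwrite('pics/top6.png',b['color'])
```

```text
lin [-0.627   2.2619  0.1998] roll 0 yaw now -3.1054 q6 0.364 t 19.8
```

View pics/w6.png

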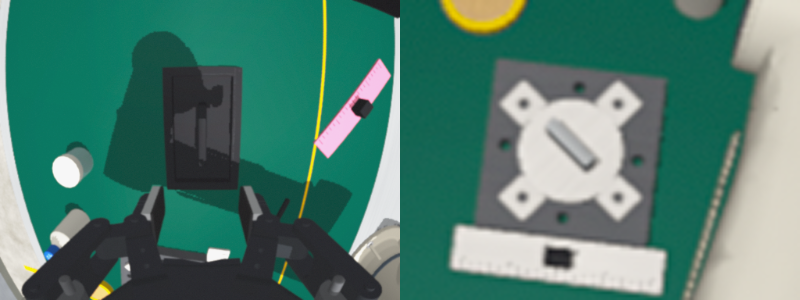

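The tray stands on the mat with its rim at wrist pixels (163-242, 67-188), and the top crop shows the rule flush on the base's near side. The dial is at about +0.9 rad: the ears are roughly diagonal and the bar runs from (548,120) to (592,165). Next, look closely over the dial.

carry_out(
  grip=[0.2,0.2,0.2,0.2],
  linear=[
    [-0.1,0.3,0],
    [-0.3,0.6,0],
    [-0.4,1,0],
    [-0.4,1,0],
  ],
  roll=[0,0,0,0],
)

```text
time_s: 20.4
ee_pos: [0.5585, -0.1787, 0.2251]
orientation: [0.065, -3.141, -0.001]
ft_force: [-0.2, 0.7, 1.2]
gripper_width: 0.0514
```

carry_out(
  grip=[0.2,0.2,0.2,0.2,0.2,0.2,0.2],
  linear=[
    [-0.1,0.3,0],
    [-0.2,0.6,0],
    [-0.23,1,0.2],
    [-0.23,1,0.2],
    [-0.23,1,0.2],
    [-0.23,1,0.2],
    [-0.23,1,0.2],
  ],
  roll=[0.05,0.1,0.15,0.2,0.25,0.27,0.27],
)

```text
time_s: 21.28
ee_pos: [0.5867, -0.0319, 0.1951]
orientation: [-1.241, -2.886, 0.0]
ft_force: [-0.4, 0.5, 0.0]
gripper_width: 0.0511
```

Run:
```python
from h import *
goal(.586,.007,.20)
w=snap('wrist','w7.png');b=snap('top')
cv2.imwrite('pics/w7b.png',cv2.resize(w['color'][40:384,60:460],(800,688))[:600])
a=np.deg2rad(-8.3)
for k in range(4): 
    t=a+k*np.pi/2; print(k,np.round(proj(w,[.586+.07*np.cos(t),.007+.07*np.sin(t),.025]),1))
print(np.round(proj(w,[.586,.007,.08]),1))
```

```text
lin [ 0.1913  0.175  -0.0325] roll 0 yaw now 2.3296 q6 -1.024 t 21.275
0 [234.6 232.6]
1 [317.8 241. ]
2 [333.8 159.5]
3 [243.5 148. ]
[287.9 215.6]
```

View pics/w7b.png

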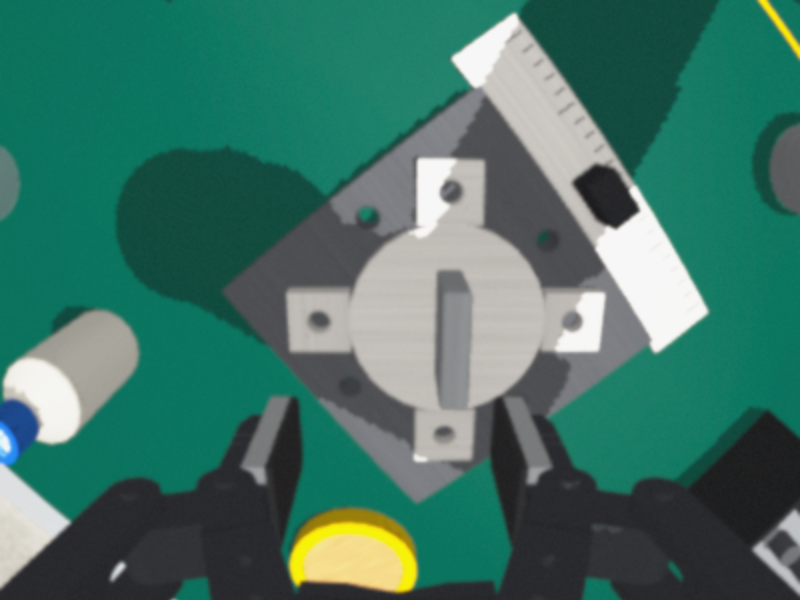

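Ear holes are at full-image pixels (285.5,135.5), (346,200), (282,257) and (219.5,200). The base holes at (243.5,148), (334,160) and (234.5,232.5) match the predictions to within a pixel.

Run:
```python
from h import *
w=snap('wrist')
P=np.array([onz(w,u,v,.035)[:2] for u,v in ((285.5,135.5),(346,200),(282,257),(219.5,200))]);c=P.mean(0)
print(P.round(4),c.round(4))
print('ears deg mod90',[round(np.rad2deg(np.arctan2(*(p-c)[::-1]))%90,1) for p in P])
B=np.array([onz(w,u,v,.025)[:2] for u,v in ((234.5,232.5),(334,160),(243.5,148))]);print('base c',((B[0]+B[1])/2).round(4),np.rad2deg(np.arctan2(*(B[0]-B[1])[::-1])))
goal(*c,.065,np.deg2rad(134))
```

```text
[[ 0.5355 -0.0407]
 [ 0.5381  0.0577]
 [ 0.6369  0.0557]
 [ 0.6339 -0.0434]] [0.5861 0.0073]
ears deg mod90 [np.float64(43.5), np.float64(43.6), np.float64(43.6), np.float64(43.3)]
base c [0.5862 0.0073] -8.562009992337122
lin [0.1919 0.1756 0.867 ] roll -0.0027 yaw now 2.3302 q6 -1.023 t 21.425
```

carry_out(
  grip=[0.2,0.2,0.2,0.2,0.2,0.2,0.2],
  linear=[
    [0.1,0.1,0],
    [0.19,0.175,0.1],
    [0.19,0.175,0.4],
    [0.19,0.175,0.7],
    [0.19,0.175,0.9],
    [0.19,0.175,0.96],
    [0.19,0.175,0.96],
  ],
  roll=[0,0,0,0,0,0,0],
)

```text
time_s: 22.3
ee_pos: [0.5863, 0.0079, 0.0508]
orientation: [-1.24, -2.886, 0.001]
ft_force: [0.7, -0.4, 0.6]
gripper_width: 0.0513
```

carry_out(
  grip=[-1,-1,-1,-1,-1,-1],
  linear=[
    [0,0,0],
    [0,0,0],
    [0,0,0],
    [0,0,0],
    [0,0,0],
    [0,0,0],
  ],
  roll=[0,0,0,0,0,0],
)

```text
time_s: 23.05
ee_pos: [0.5876, 0.0073, 0.0525]
orientation: [1.239, 2.884, 0.002]
ft_force: [1.0, -1.6, 5.6]
gripper_width: 0.0132
```

carry_out(
  grip=[-1,-1,-1,-1,-1,-1,-1,-1,-1,-1],
  linear=[
    [0,0,0],
    [0,0,0],
    [0,0,0],
    [0,0,0],
    [0,0,0],
    [0,0,0],
    [0,0,0],
    [0,0,0],
    [0,0,0],
    [0,0,0],
  ],
  roll=[0.03,0.07,0.11,0.15,0.19,0.23,0.26,0.288,0.288,0.288],
)

```text
time_s: 24.3
ee_pos: [0.5878, 0.0064, 0.0525]
orientation: [2.375, 2.051, 0.003]
ft_force: [3.0, -4.6, 3.9]
gripper_width: 0.0129
```

Run:
```python
from h import *
s=sense();print(s['ft_force'],s['wrist_torque'])
goal(.5861,.0073,.2,np.deg2rad(81.6))
```

```text
[ 2.95402931 -4.63741596  3.8649577 ] [-1.41899943 -0.65398304 -0.06532367]
lin [ 0.0033 -0.0087 -0.9836] roll 0.0002 yaw now 1.4248 q6 -1.996 t 24.3
```

carry_out(
  grip=[0.2,0.2,0.2,0.2,0.2,0.2,0.2,0.2,0.2,0.2],
  linear=[
    [0,0,0],
    [0,0,0],
    [0,0,0],
    [0,0,0],
    [0,0,-0.2],
    [0,0,-0.5],
    [0,-0.1,-0.8],
    [0,-0.2,-1],
    [0,-0.2,-1],
    [0,-0.2,-1],
  ],
  roll=[0,0,0,0,0,0,0,0,0,0],
)

```text
time_s: 25.55
ee_pos: [0.5563, 0.012, 0.2003]
orientation: [-2.377, -2.053, 0.001]
ft_force: [-0.2, -0.2, -1.5]
gripper_width: 0.0511
```

Run:
```python
from h import *
w=snap('wrist','w8.png');print(w['s']['ee_pos'])
a=np.deg2rad(-8.4);c=[.5861,.0073];ims=[]
for k in range(4):
    t=a+k*np.pi/2; u,v=proj(w,[c[0]+.07*np.cos(t),c[1]+.07*np.sin(t),.035]); print(k,round(u,1),round(v,1))
    M=np.float32([[10,0,150-10*u],[0,10,150-10*v]]); ims.append(cv2.warpAffine(w['color'],M,(300,300),flags=cv2.INTER_LINEAR))
cv2.imwrite('pics/w8b.png',np.vstack([np.hstack(ims[:2]),np.hstack(ims[2:])]))
```

```text
[0.55631267 0.01196834 0.20031825]
0 256.7 258.4
1 319.5 202.7
2 256.7 139.0
3 193.8 202.6
```

View pics/w8b.png

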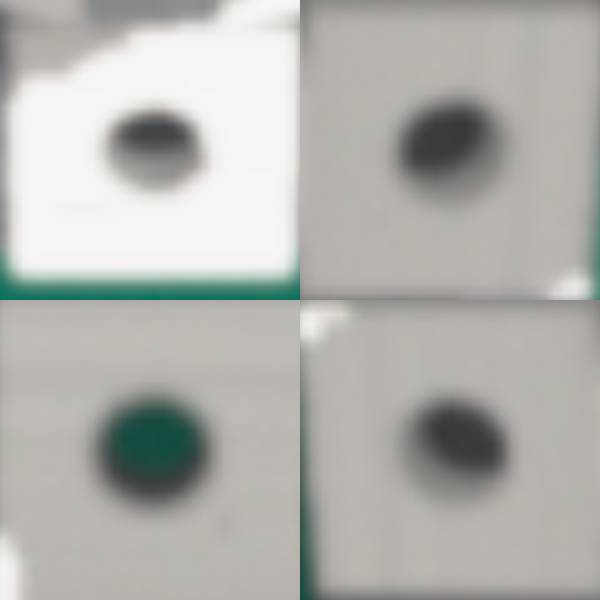

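The ear holes sit within half a pixel of the base-hole predictions, and green mat shows through hole2 (lower left), so the dial is aligned. Next, look into the pin box.

carry_out(
  grip=[0.2,0.2,0.2,0.2],
  linear=[
    [0.3,-0.1,-0.1],
    [0.65,-0.2,-0.1],
    [1,-0.2,-0.1],
    [1,-0.2,-0.1],
  ],
  roll=[0,0,0,0],
)

```text
time_s: 26.1
ee_pos: [0.5485, 0.1675, 0.2137]
orientation: [-2.373, -2.057, 0.005]
ft_force: [0.1, -0.7, -0.2]
gripper_width: 0.0513
```

carry_out(
  grip=[0,0,0,0,0,0,0,0,0,0,0,0],
  linear=[
    [0.3,-0.1,0],
    [0.65,-0.28,0],
    [1,-0.28,0],
    [1,-0.28,0],
    [1,-0.28,0],
    [1,-0.28,0],
    [1,-0.28,0],
    [1,-0.28,0],
    [1,-0.28,0],
    [1,-0.28,0],
    [1,-0.28,0],
    [1,-0.28,0],
  ],
  roll=[-0.05,-0.1,-0.15,-0.2,-0.25,-0.3,-0.35,-0.4,-0.45,-0.5,-0.555,-0.555],
)

```text
time_s: 27.6
ee_pos: [0.5292, 0.3183, 0.2148]
orientation: [0.038, -3.14, 0.002]
ft_force: [0.3, 0.0, 0.4]
gripper_width: 0.0427
```

Run:
```python
from h import *
goal(.532,.342,.2,np.deg2rad(2.4))
w=snap('wrist','w9.png');print(w['s']['ee_pos'])
a=np.deg2rad(2.4)
for d in (-.0675,-.0225,.0225,.0675): print(np.round(proj(w,[.532-d*np.sin(a),.342+d*np.cos(a),.062]),1))
cv2.imwrite('pics/w9b.png',cv2.resize(w['color'][70:310,150:360],(560,640))[:600])
```

```text
lin [-0.0228  0.1574  0.0986] roll -0.0056 yaw now -3.1172 q6 -0.77 t 27.6
[0.52918208 0.31832883 0.21483196]
[253.1 135.6]
[254.  179.3]
[254.9 219.8]
[255.7 256.2]
```

View pics/w9b.png

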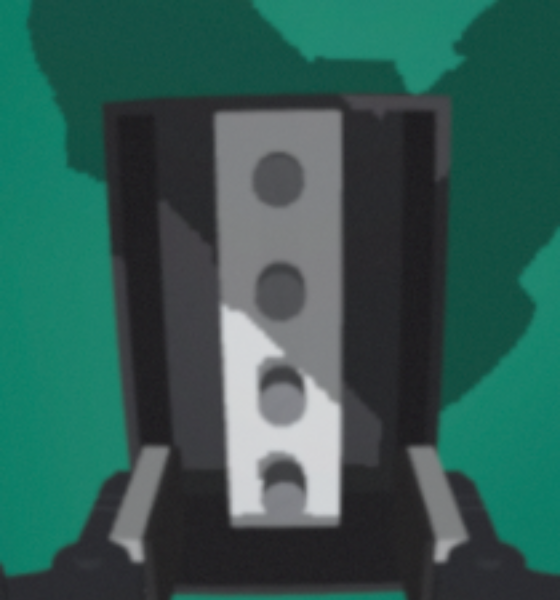

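All four block places show 20 mm wide heads, at crop (278,180), (280,292), (282,400) and (284,494). An empty hole would look half that size, so there are four pins. They sit about 1 mm from the prediction, so I'll use box centre (0.531,0.343).

Run:
```python
from h import *
goal(.5338,.2754,.13,np.deg2rad(2.4))
goal(.5338,.2754,.042,np.deg2rad(2.4))
```

```text
lin [-0.0251 -0.2869  0.5671] roll -0.0062 yaw now -3.1191 q6 -0.772 t 27.65
lin [-0.0258 -0.2862  1.1538] roll -0.0062 yaw now -3.1191 q6 -0.772 t 27.65
```

carry_out(
  grip=[0,0,0,0,0,0,0],
  linear=[
    [-0.025,-0.2,0],
    [-0.025,-0.287,0.1],
    [-0.025,-0.287,0.4],
    [-0.025,-0.287,0.7],
    [-0.025,-0.287,0.9],
    [-0.025,-0.287,0.9],
    [-0.025,-0.287,0.9],
  ],
  roll=[0,-0.006,-0.006,-0.006,-0.006,-0.006,-0.006],
)

```text
time_s: 28.52
ee_pos: [0.535, 0.2765, 0.0824]
orientation: [-0.07, 3.139, 0.001]
ft_force: [-0.4, -0.6, 0.9]
gripper_width: 0.0427
```

Run:
```python
from h import *
w=snap('wrist');print(w['s']['ee_pos'],w['s']['ft_force']); goal(.5338,.2754,.042)
u,v=proj(w,[.5338,.2754,.062]);print(u,v)
im=w['color'];cv2.imwrite('pics/w10.png',cv2.resize(im[int(v)-70:int(v)+70,int(u)-90:int(u)+90],(720,560),interpolation=2))
print(int(u)-90,int(v)-70)
```

```text
[0.53498304 0.27647707 0.08244271] [-0.3660333  -0.62489494  0.94161324]
lin [ 0.01   -0.009   0.2725] roll 0 yaw now -3.0969 q6 -0.693 t 28.575
260.22728798809754 231.95480474651717
170 161
```

View pics/w10.png

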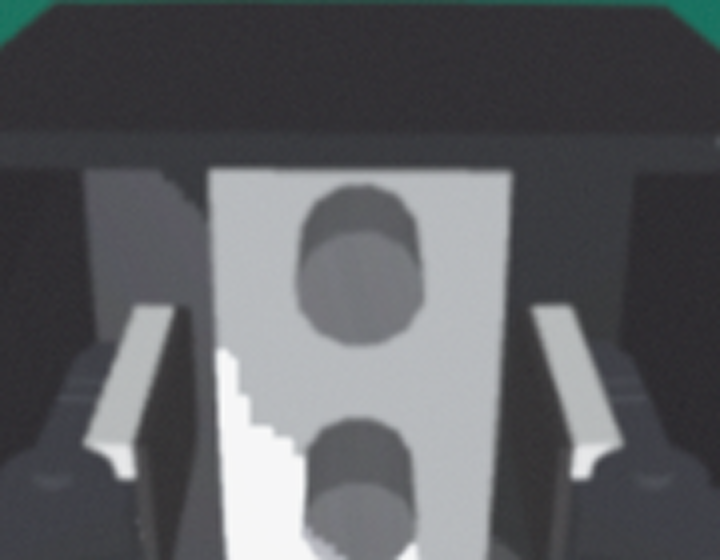

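The head top is centred at crop (360,288), or full image (260,233). The prediction was (260.2,232), so it is aligned to 0.5 mm. Descend; twelve pictures used so far.

```bash
cat >> h.py <<'E'
def still(n=6):
    "averaged pose over n control periods, with last wrist picture"
    P=[];Q=[]
    for i in range(n):
        w=snap('wrist');P.append(w['s']['ee_pos']);Q.append(w['s']['orientation'])
    w['s']['ee_pos']=np.mean(P,0); w['s']['orientation']=Ro.from_rotvec(Q).mean().as_rotvec()
    w['sd']=np.std(P,0); return w
def off(w,x,y,z,yaw=None):
    W=Ro.from_rotvec(w['s']['orientation']).as_matrix(); l=W.T@(np.array([x,y,z])-w['s']['ee_pos'])/.15
    cy=np.arctan2(W[1,0],W[0,0]); r=0 if yaw is None else -(((yaw-cy)+np.pi/2)%np.pi-np.pi/2)/np.pi
    print('at',w['s']['ee_pos'].round(4),'lin',l.round(4),'roll',round(r,4),'yaw',round(np.rad2deg(cy),2))
E
python3 - <<'E'
from h import *
w=still();print(w['sd']);off(w,.5338,.2758,.042,np.deg2rad(2.4))
u,v=proj(w,[.5338,.2754,.062]);print(u,v)
E
```

```text
[0.00026977 0.00010509 0.00036141]
at [0.5348 0.2767 0.0825] lin [ 0.0074 -0.006   0.27  ] roll 0.001 yaw -177.42
259.9264952329832 231.5633144475861
```

carry_out(
  grip=[0,0,0,-1,-1,-1,-1,-1,-1],
  linear=[
    [0.007,-0.006,0.15],
    [0.007,-0.006,0.27],
    [0.007,-0.006,0.27],
    [0.007,-0.006,0.27],
    [0.007,-0.006,0.27],
    [0.007,-0.006,0.27],
    [0.007,-0.006,0.27],
    [0.007,-0.006,0.27],
    [0.007,-0.006,0.27],
  ],
  roll=[0,0,0,0,0,0,0,0,0],
)

```text
time_s: 30.0
ee_pos: [0.5335, 0.2755, 0.0415]
orientation: [-0.072, 3.139, 0.001]
ft_force: [-1.7, -0.9, 5.1]
gripper_width: 0.0181
```

carry_out(
  grip=[-1,-1,-1,-1,-1,-1],
  linear=[
    [0,0,-0.2],
    [0,0,-0.5],
    [0,0,-0.7],
    [0,0,-0.9],
    [0,0,-0.9],
    [0,0,-0.9],
  ],
  roll=[0,0,0,0,0,0],
)

```text
time_s: 30.75
ee_pos: [0.5324, 0.275, 0.1743]
orientation: [0.071, -3.139, 0.001]
ft_force: [0.1, -0.9, -0.4]
gripper_width: 0.0182
```

Run:
```python
from h import *
w=still(3); cv2.imwrite('pics/w11.png',w['color']); a=np.deg2rad(-8.4)
h1=np.array([.5861,.0073])+.07*np.array([np.cos(a+np.pi/2),np.sin(a+np.pi/2)]);print(h1)
off(w,*h1,.08,np.deg2rad(-8.4))
```

```text
[0.59632581 0.07654906]
at [0.5323 0.2749 0.1741] lin [-0.368  -1.3398  0.6276] roll 0.0611 yaw -177.4
```

carry_out(
  grip=[-1,-1,-1,-1,-1],
  linear=[
    [-0.1,-0.3,0],
    [-0.2,-0.65,0],
    [-0.3,-1,0],
    [-0.3,-1,0],
    [-0.3,-1,0],
  ],
  roll=[0,0.03,0.061,0.061,0.061],
)

```text
time_s: 31.52
ee_pos: [0.5845, 0.1273, 0.1748]
orientation: [-0.23, -3.132, 0.0]
ft_force: [0.3, 0.7, -1.6]
gripper_width: 0.0179
```

Run:
```python
from h import *
w=still(3)
off(w,.5963,.0765,.08,np.deg2rad(-8.4))
```

```text
at [0.5845 0.1279 0.1749] lin [-0.1283 -0.3272  0.6328] roll 0.0004 yaw 171.66
```

carry_out(
  grip=[-1,-1,-1,-1,-1,-1,-1],
  linear=[
    [-0.06,-0.2,0],
    [-0.128,-0.327,0.1],
    [-0.128,-0.327,0.4],
    [-0.128,-0.327,0.63],
    [-0.128,-0.327,0.63],
    [-0.128,-0.327,0.63],
    [-0.128,-0.327,0.63],
  ],
  roll=[0,0,0,0,0,0,0],
)

```text
time_s: 32.55
ee_pos: [0.5979, 0.0765, 0.0828]
orientation: [0.228, 3.13, 0.002]
ft_force: [0.5, -0.1, -0.5]
gripper_width: 0.0179
```

Run:
```python
from h import *
w=still(4)
off(w,.5963,.0765,.08,np.deg2rad(-8.4))
u,v=proj(w,[.5963,.0765,.046]);print(u,v, proj(w,[.5963,.0765,.035]))
cv2.imwrite('pics/w12.png',cv2.resize(w['color'][int(v)-60:int(v)+80,int(u)-90:int(u)+90],(720,560),interpolation=2));print(int(u)-90,int(v)-60)
```

```text
at [0.5975 0.0765 0.0825] lin [ 0.0082 -0.001   0.0166] roll 0.0002 yaw 171.64
259.8984782095811 222.72415628391408 (np.float64(259.82686579230676), np.float64(216.41104148981444))
169 162
```

View pics/w12.png

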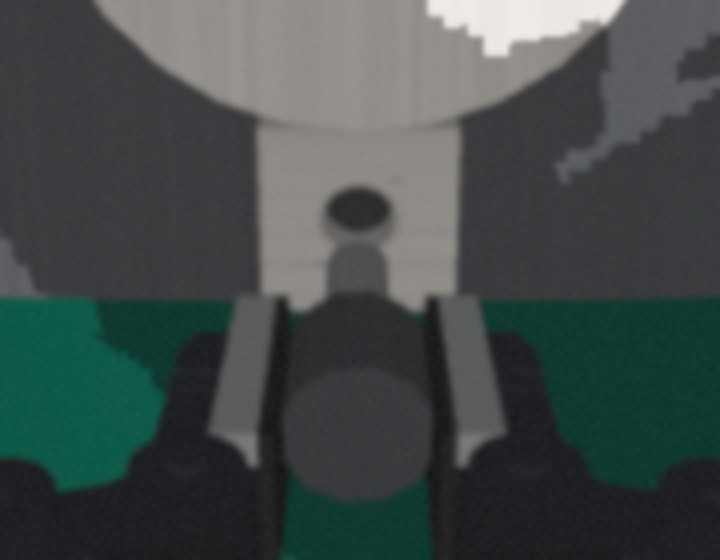

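The view shows the pin head at crop (358,435), its tip arc at (358,243) and the ear hole at (358,215). It is aligned sideways; next I'll compare along tool y.

Run:
```python
from h import *
w=still(2)
W=Ro.from_rotvec(w['s']['orientation']).as_matrix()
def tool(u,v,z): return (W.T@(onz(w,169+u/4,162+v/4,z)-w['s']['ee_pos']))*1000
z=w['s']['ee_pos'][2]
print('head top',tool(358,435,z+.020).round(1),'near edge',tool(358,366,z+.02).round(1),'far',tool(358,500,z+.02).round(1))
print('tip near',tool(358,243,z-.034).round(1))
print('hole',tool(358,215,.035).round(1), 'edges',tool(358,188,.035).round(1),tool(358,240,.035).round(1))
```

```text
head top [  0.3   1.  -20. ] near edge [  0.2  -8.7 -20. ] far [  0.3  10.8 -20. ]
tip near [ 0.4 -1.2 34. ]
hole [ 0.4 -1.  46.7] edges [ 0.4 -6.  46.7] [ 0.4  3.7 46.7]
```

carry_out(
  grip=[-1,-1,-1,-1],
  linear=[
    [0,-0.009,0.05],
    [0,-0.009,0.1],
    [0,-0.009,0.14],
    [0,-0.009,0.14],
  ],
  roll=[0,0,0,0],
)

```text
time_s: 33.35
ee_pos: [0.596, 0.0746, 0.0591]
orientation: [-0.229, -3.132, 0.001]
ft_force: [1.1, -0.6, -1.0]
gripper_width: 0.0182
```

carry_out(
  grip=[-1,-1,-1,-1],
  linear=[
    [0,0,0.05],
    [0,0,0.1],
    [0,0,0.13],
    [0,0,0.13],
  ],
  roll=[0,0,0,0],
)

```text
time_s: 33.85
ee_pos: [0.5961, 0.0746, 0.0399]
orientation: [-0.229, -3.132, 0.001]
ft_force: [0.2, 0.7, -0.8]
gripper_width: 0.0176
```

carry_out(
  grip=[-1,-1,-1,-1],
  linear=[
    [0,0,0.02],
    [0,0,0.035],
    [0,0,0.035],
    [0,0,0.035],
  ],
  roll=[0,0,0,0],
)

```text
time_s: 34.35
ee_pos: [0.5974, 0.0748, 0.0365]
orientation: [0.228, 3.131, 0.0]
ft_force: [-0.4, -0.3, 5.4]
gripper_width: 0.0176
```

The head seated at TCP 0.0365 with 5 N. Release and go for pin 2.

carry_out(
  grip=[-0.2,-0.2,-0.2,-0.2,-0.1,-0.1,0,0,0,0],
  linear=[
    [0,0,0],
    [0,0,0],
    [0,0,0],
    [0,0,-0.15],
    [0,0,-0.4],
    [0,0,-0.7],
    [0,0,-0.9],
    [0.1,0.4,-0.9],
    [0.2,0.8,-0.9],
    [0.2,0.8,-0.9],
  ],
  roll=[0,0,0,0,0,0,0,0,0,0],
)

```text
time_s: 35.6
ee_pos: [0.5834, 0.2017, 0.1695]
orientation: [-0.222, -3.133, -0.001]
ft_force: [-0.1, 0.4, -0.6]
gripper_width: 0.0424
```

Run:
```python
from h import *
goal(.532,.3205,.085,np.deg2rad(2.4))
```

```text
lin [0.4502 0.7358 0.5639] roll -0.0584 yaw now 3.0 q6 -0.727 t 35.6
```

carry_out(
  grip=[0,0,0,0,0,0,0,0],
  linear=[
    [0.2,0.35,0],
    [0.45,0.72,0],
    [0.45,0.72,0],
    [0.45,0.72,0.2],
    [0.45,0.72,0.4],
    [0.45,0.72,0.56],
    [0.45,0.72,0.56],
    [0.45,0.72,0.56],
  ],
  roll=[0,-0.03,-0.06,-0.06,-0.06,-0.06,-0.06,-0.06],
)

```text
time_s: 36.6
ee_pos: [0.534, 0.3146, 0.0874]
orientation: [-0.066, 3.139, 0.001]
ft_force: [-0.2, -1.3, -0.1]
gripper_width: 0.0429
```

Run:
```python
from h import *
w=still(4); cv2.imwrite('pics/w13.png',w['color'])
off(w,.532,.3207,.042,np.deg2rad(2.4))
u,v=proj(w,[.532,.3207,.062]);print(u,v)
g=cv2.cvtColor(w['color'],cv2.COLOR_BGR2GRAY)[int(v)-50:int(v)+50,int(u)-45:int(u)+45]
g=cv2.resize(g,None,fx=4,fy=4,interpolation=cv2.INTER_CUBIC);cv2.imwrite('pics/w13g.png',g)
c=cv2.HoughCircles(cv2.GaussianBlur(g,(7,7),0),cv2.HOUGH_GRADIENT,1,30,param1=60,param2=18,minRadius=52,maxRadius=78)
print([[round(a/4+int(u)-45,1),round(b/4+int(v)-50,1),round(r/4,1)] for a,b,r in c[0][:5]])
```

```text
at [0.534  0.3148 0.0877] lin [0.0122 0.0395 0.3044] roll 0.0001 yaw -177.58
260.9505759727484 238.4745894974041
[[np.float32(260.6), np.float32(228.1), np.float32(14.7)], [np.float32(259.4), np.float32(235.6), np.float32(16.5)]]
```

carry_out(
  grip=[0,0,0,0,-1,-1,-1,-1,-1,-1],
  linear=[
    [0.01,0.037,0.1],
    [0.01,0.037,0.25],
    [0.01,0.037,0.305],
    [0.01,0.037,0.305],
    [0.01,0.037,0.305],
    [0.01,0.037,0.305],
    [0.01,0.037,0.305],
    [0.01,0.037,0.305],
    [0.01,0.037,0.305],
    [0.01,0.037,0.305],
  ],
  roll=[0,0,0,0,0,0,0,0,0,0],
)

```text
time_s: 38.05
ee_pos: [0.5318, 0.3203, 0.0411]
orientation: [-0.067, 3.14, 0.001]
ft_force: [-1.1, -0.0, 5.1]
gripper_width: 0.0179
```

carry_out(
  grip=[-1,-1,-1,-1,-1,-1,-1],
  linear=[
    [0,0,-0.2],
    [0,0,-0.5],
    [0,0,-0.7],
    [0,0,-0.9],
    [-0.1,-0.3,-0.9],
    [-0.2,-0.7,-0.9],
    [-0.2,-0.7,-0.9],
  ],
  roll=[0,0,0,0,0,0,0],
)

```text
time_s: 38.92
ee_pos: [0.5662, 0.2125, 0.1747]
orientation: [0.059, -3.139, 0.002]
ft_force: [-0.3, -0.7, -1.0]
gripper_width: 0.0181
```

Run:
```python
from h import *
a=np.deg2rad(-8.4)
for k in (0,3,2): 
    t=a+k*np.pi/2; h=np.array([.5861,.0073])+.07*np.array([np.cos(t),np.sin(t)]);print(k,h.round(4));goal(*h,.175,a);goal(*h,.175,a+np.pi/2)
```

```text
0 [ 0.6553 -0.0029]
lin [-5.4000e-01 -1.4578e+00 -1.2000e-03] roll 0.0587 yaw now -3.1039 q6 -0.58 t 38.925
lin [-5.4000e-01 -1.4578e+00 -1.2000e-03] roll -0.4413 yaw now -3.1039 q6 -0.58 t 38.925
3 [ 0.5759 -0.0619]
lin [ 4.3000e-03 -1.8311e+00  3.0000e-04] roll 0.0587 yaw now -3.1039 q6 -0.58 t 38.925
lin [ 4.3000e-03 -1.8311e+00  3.0000e-04] roll -0.4413 yaw now -3.1039 q6 -0.58 t 38.925
2 [0.5169 0.0175]
lin [ 3.7760e-01 -1.2868e+00  3.0000e-04] roll 0.0587 yaw now -3.1039 q6 -0.58 t 38.925
lin [ 3.7760e-01 -1.2868e+00  3.0000e-04] roll -0.4413 yaw now -3.1039 q6 -0.58 t 38.925
```

carry_out(
  grip=[-1,-1,-1,-1],
  linear=[
    [0,-0.3,0],
    [0,-0.6,0],
    [0,-0.95,0],
    [0,-0.95,0],
  ],
  roll=[0,0,0,0],
)

```text
time_s: 39.42
ee_pos: [0.5713, 0.0714, 0.1748]
orientation: [0.061, -3.139, 0.001]
ft_force: [0.1, 1.1, -0.7]
gripper_width: 0.0179
```

carry_out(
  grip=[-1,-1,-1,-1,-1,-1,-1,-1],
  linear=[
    [0,-0.3,0],
    [0,-0.6,0],
    [0,-0.88,0],
    [0,-0.88,0.2],
    [0,-0.88,0.4],
    [0,-0.88,0.62],
    [0,-0.88,0.62],
    [0,-0.88,0.62],
  ],
  roll=[0,0.03,0.06,0.06,0.06,0.06,0.06,0.06],
)

```text
time_s: 40.42
ee_pos: [0.5784, -0.0574, 0.0836]
orientation: [0.228, 3.132, -0.0]
ft_force: [0.3, -0.0, 0.2]
gripper_width: 0.018
```

```bash
cat >> h.py <<'E'
def pinview(fn,hx,hy,yaw=None):
    "crop round pin + hole; print tool-frame pixel grid helper"
    w=still(4); off(w,hx,hy,.08,yaw)
    W=Ro.from_rotvec(w['s']['orientation']).as_matrix();z=w['s']['ee_pos'][2]
    g=cv2.cvtColor(w['color'],cv2.COLOR_BGR2GRAY)
    T=lambda p:(W.T@(np.array(p)-w['s']['ee_pos']))*1000
    P=lambda x,y,zz:proj(w,w['s']['ee_pos']+W@np.array([x,y,zz])/1000)
    h=T([hx,hy,.035]); print('hole in tool mm',h.round(1))
    # expected top-edge/bottom-edge rows along pin column for head top & hole
    f=lambda yy,zz:P(0,yy,zz)
    for nm,zz,y0,y1 in (('hole',h[2],-10,10),('tip',34,-8,8),('head',-20,-14,16)):
        ys=np.arange(y0,y1+.1,.5); pr=[]
        for yy in ys:
            val=[cv2.getRectSubPix(g,(1,1),tuple(map(float,P(dx+(h[0] if nm=='hole' else 0.3),yy,zz))))[0,0] for dx in (-1,-.5,0,.5,1)]
            pr.append(int(np.mean(val)))
        d=np.diff(np.array(pr,int)); k=[i for i in np.argsort(-abs(d))[:5]]
        print(nm,'edges mm',sorted([(float(ys[i]+.25),int(d[i])) for i in k]))
    cv2.imwrite('pics/'+fn,w['color']); return w
E
python3 - <<'E'
from h import *
w=pinview('w14.png',.5759,-.0619,np.deg2rad(-8.4))
u,v=258,225
cv2.imwrite('pics/w14b.png',cv2.resize(w['color'][int(v)-60:int(v)+80,int(u)-90:int(u)+90],(720,560),interpolation=2))
E
```

```text
at [ 0.5786 -0.0575  0.084 ] lin [ 0.0133 -0.0317  0.0264] roll 0.0004 yaw 171.67
hole in tool mm [ 2.1 -4.8 49. ]
hole edges mm [(-3.25, 18), (-2.75, 22), (-2.25, 20), (5.25, -20), (5.75, -20)]
tip edges mm [(-2.25, -16), (-1.75, -21), (-1.25, -26), (-0.75, -17), (7.75, -15)]
head edges mm [(-8.25, 8), (10.25, 7), (10.75, 11), (11.25, 10), (11.75, 6)]
```

carry_out(
  grip=[-1,-1,-1,-1,-1,-1],
  linear=[
    [0.013,-0.042,0.02],
    [0.013,-0.042,0.04],
    [0.013,-0.042,0.08],
    [0.013,-0.042,0.12],
    [0.013,-0.042,0.15],
    [0.013,-0.042,0.15],
  ],
  roll=[0,0,0,0,0,0],
)

```text
time_s: 41.38
ee_pos: [0.5745, -0.0638, 0.0595]
orientation: [-0.229, -3.132, 0.0]
ft_force: [-1.0, 0.0, -0.6]
gripper_width: 0.0174
```

carry_out(
  grip=[-1,-1,-1,-1,-1,-1],
  linear=[
    [-0.005,0,0.04],
    [-0.005,0,0.08],
    [-0.005,0,0.12],
    [-0.005,0,0.15],
    [-0.005,0,0.165],
    [-0.005,0,0.165],
  ],
  roll=[0,0,0,0,0,0],
)

```text
time_s: 42.12
ee_pos: [0.5761, -0.0641, 0.0361]
orientation: [0.228, 3.131, -0.0]
ft_force: [0.3, -1.2, 2.8]
gripper_width: 0.0179
```

carry_out(
  grip=[-1,-1,-0.2,-0.2,-0.2,-0.2,-0.1,-0.1,0,0,0],
  linear=[
    [0,0,0.01],
    [0,0,0.01],
    [0,0,0],
    [0,0,0],
    [0,0,0],
    [0,0,-0.15],
    [0,0,-0.4],
    [0,0,-0.7],
    [0,0,-0.9],
    [0,0.4,-0.95],
    [0,0.4,-0.95],
  ],
  roll=[0,0,0,0,0,0,0,0,0,0,0],
)

```text
time_s: 43.5
ee_pos: [0.5848, -0.0016, 0.1782]
orientation: [0.224, 3.132, 0.002]
ft_force: [-0.8, -0.0, 0.1]
gripper_width: 0.0425
```

carry_out(
  grip=[0,0,0,0,0],
  linear=[
    [0.2,0.4,0],
    [0.4,0.8,0],
    [0.4,1,0],
    [0.4,1,0],
    [0.4,1,0],
  ],
  roll=[0,0,0,0,0],
)

```text
time_s: 44.12
ee_pos: [0.5464, 0.1521, 0.1773]
orientation: [-0.229, -3.132, 0.001]
ft_force: [0.6, -0.6, -0.2]
gripper_width: 0.0425
```

carry_out(
  grip=[0,0,0,0,0,0],
  linear=[
    [0.2,0.4,0],
    [0.4,0.8,0],
    [0.4,1,0],
    [0.4,1,0],
    [0.4,1,0],
    [0.4,1,0],
  ],
  roll=[0,-0.03,-0.06,-0.06,-0.06,-0.06],
)

```text
time_s: 44.88
ee_pos: [0.5095, 0.3083, 0.1779]
orientation: [-0.063, 3.141, -0.0]
ft_force: [-0.2, -0.3, -0.5]
gripper_width: 0.0426
```

Run:
```python
from h import *
w=still(2)
off(w,.5301,.3658,.085,np.deg2rad(2.4))
```

```text
at [0.5095 0.3084 0.1779] lin [-0.1528  0.3771  0.6194] roll -0.0005 yaw -177.69
```

carry_out(
  grip=[0,0,0,0,0,0],
  linear=[
    [-0.153,0.38,0],
    [-0.153,0.38,0],
    [-0.153,0.38,0.3],
    [-0.153,0.38,0.62],
    [-0.153,0.38,0.62],
    [-0.153,0.38,0.62],
  ],
  roll=[0,0,0,0,0,0],
)

```text
time_s: 45.72
ee_pos: [0.5309, 0.3679, 0.0873]
orientation: [-0.067, 3.138, 0.002]
ft_force: [-0.8, -0.3, 1.1]
gripper_width: 0.0425
```

Run:
```python
from h import *
w=still(3)
off(w,.5301,.3660,.0415,np.deg2rad(2.4))
```

```text
at [0.531  0.3682 0.0876] lin [ 0.008  -0.0153  0.3076] roll 0.0002 yaw -177.57
```

carry_out(
  grip=[0,0,0,0,-1,-1,-1,-1,-1,-1],
  linear=[
    [0.008,-0.015,0.1],
    [0.008,-0.015,0.25],
    [0.008,-0.015,0.305],
    [0.008,-0.015,0.305],
    [0.008,-0.015,0.305],
    [0.008,-0.015,0.305],
    [0.008,-0.015,0.305],
    [0.008,-0.015,0.305],
    [0.008,-0.015,0.305],
    [0.008,-0.015,0.305],
  ],
  roll=[0,0,0,0,0,0,0,0,0,0],
)

```text
time_s: 47.12
ee_pos: [0.5291, 0.3658, 0.0405]
orientation: [-0.067, 3.139, 0.002]
ft_force: [-1.1, -0.3, 6.4]
gripper_width: 0.018
```

carry_out(
  grip=[-1,-1,-1,-1,-1,-1,-1],
  linear=[
    [0,0,-0.2],
    [0,0,-0.5],
    [0,0,-0.7],
    [0,0,-0.9],
    [-0.2,-0.3,-0.9],
    [-0.2,-0.7,-0.9],
    [-0.2,-0.7,-0.9],
  ],
  roll=[0,0,0,0,0,0,0],
)

```text
time_s: 48.0
ee_pos: [0.5633, 0.2581, 0.1744]
orientation: [0.06, -3.141, 0.001]
ft_force: [-0.0, 0.7, -1.7]
gripper_width: 0.0175
```

carry_out(
  grip=[-1,-1,-1,-1,-1],
  linear=[
    [-0.1,-0.35,0],
    [-0.2,-0.7,0],
    [-0.25,-1,0],
    [-0.25,-1,0],
    [-0.25,-1,0],
  ],
  roll=[0,0,0,0,0],
)

```text
time_s: 48.62
ee_pos: [0.6067, 0.1138, 0.1738]
orientation: [0.066, -3.141, -0.001]
ft_force: [-0.1, 0.2, -0.0]
gripper_width: 0.0178
```

Run:
```python
from h import *
w=still(2); print(w['s']['gripper_width'])
off(w,.6553,-.0029,.08,np.deg2rad(-8.4));off(w,.6553,-.0029,.08,np.deg2rad(81.6));print(w['s']['q'].round(2))
```

```text
0.017852252006430668
at [0.6067 0.1141 0.1738] lin [-0.2908 -0.793   0.6251] roll 0.0602 yaw -177.56
at [0.6067 0.1141 0.1738] lin [-0.2908 -0.793   0.6251] roll -0.4398 yaw -177.56
[ 0.44  0.41  0.18 -0.   -1.34 -0.4 ]
```

carry_out(
  grip=[-1,-1,-1,-1,-1,-1,-1,-1,-1,-1,-1,-1],
  linear=[
    [-0.1,-0.3,0],
    [-0.2,-0.6,0],
    [-0.29,-0.79,0],
    [-0.29,-0.79,0],
    [-0.29,-0.79,0],
    [-0.29,-0.79,0],
    [-0.29,-0.79,0],
    [-0.29,-0.79,0.2],
    [-0.29,-0.79,0.4],
    [-0.29,-0.79,0.6],
    [-0.29,-0.79,0.6],
    [-0.29,-0.79,0.6],
  ],
  roll=[-0.05,-0.1,-0.15,-0.2,-0.25,-0.3,-0.35,-0.4,-0.44,-0.44,-0.44,-0.44],
)

```text
time_s: 50.22
ee_pos: [0.6562, -0.0025, 0.0855]
orientation: [-2.054, 2.375, -0.003]
ft_force: [-0.2, 0.2, -0.5]
gripper_width: 0.0179
```

Run:
```python
from h import *
w=pinview('w15.png',.6553,-.0029,np.deg2rad(81.6))
u,v=258,225
cv2.imwrite('pics/w15b.png',cv2.resize(w['color'][int(v)-60:int(v)+80,int(u)-90:int(u)+90],(720,560),interpolation=2))
```

```text
at [ 0.6563 -0.0027  0.0858] lin [0.0026 0.0064 0.0385] roll 0.0004 yaw -98.33
hole in tool mm [ 0.4  1.1 50.8]
hole edges mm [(-6.75, -20), (-6.25, -25), (-5.75, -27), (-5.25, -18), (1.75, 20)]
tip edges mm [(-5.25, 20), (-4.75, 19), (-4.25, 14), (6.75, -12), (7.25, -11)]
head edges mm [(-9.25, 6), (-8.75, 5), (9.75, 8), (10.25, 10), (10.75, 7)]
```

View pics/w15b.png

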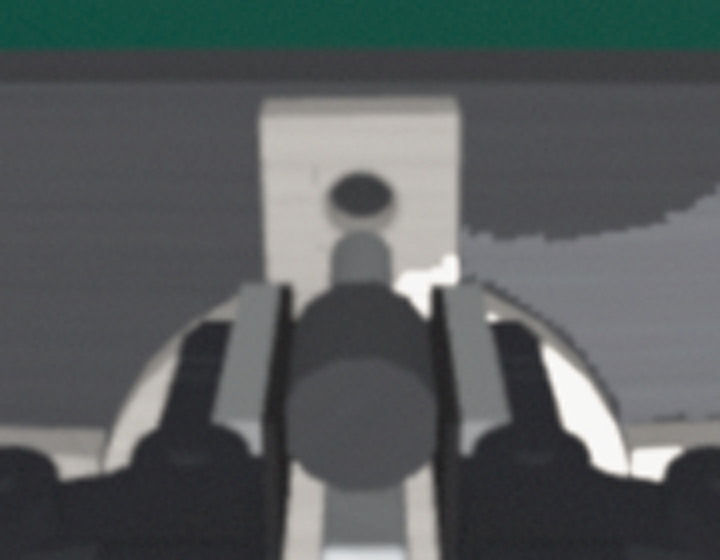

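The tip arc is at crop (361,232) and the hole at (361,197): aligned sideways, with about -0.75 mm needed along tool y. Insert (14 pictures used).

carry_out(
  grip=[-1,-1,-1,-1,-1,-1],
  linear=[
    [0,-0.005,0.04],
    [0,-0.005,0.08],
    [0,-0.005,0.11],
    [0,-0.005,0.14],
    [0,-0.005,0.17],
    [0,-0.005,0.17],
  ],
  roll=[0,0,0,0,0,0],
)

```text
time_s: 51.18
ee_pos: [0.6557, -0.0033, 0.0579]
orientation: [2.053, -2.377, -0.001]
ft_force: [-0.2, -0.5, -0.7]
gripper_width: 0.0176
```

carry_out(
  grip=[-1,-1,-1,-1,-1,-1],
  linear=[
    [0,0,0.04],
    [0,0,0.08],
    [0,0,0.12],
    [0,0,0.145],
    [0,0,0.16],
    [0,0,0.16],
  ],
  roll=[0,0,0,0,0,0],
)

```text
time_s: 51.92
ee_pos: [0.6558, -0.0033, 0.0355]
orientation: [2.054, -2.377, 0.0]
ft_force: [-2.8, 0.1, 4.9]
gripper_width: 0.0177
```

Seated at 0.0355, as expected for this grip. Go for the last pin.

carry_out(
  grip=[-0.2,-0.2,-0.2,-0.2,-0.1,-0.1,0,0,0],
  linear=[
    [0,0,0],
    [0,0,0],
    [0,0,0],
    [0,0,-0.15],
    [0,0,-0.4],
    [0,0,-0.7],
    [0,0,-0.95],
    [0,0,-0.95],
    [0,0,-0.95],
  ],
  roll=[0,0,0,0,0,0,0,0,0],
)

```text
time_s: 53.05
ee_pos: [0.6555, -0.0031, 0.1762]
orientation: [2.053, -2.377, -0.002]
ft_force: [0.6, -0.3, -0.8]
gripper_width: 0.0428
```

Run:
```python
from h import *
w=still(2)
off(w,.5282,.4106,.085,np.deg2rad(2.4))
```

```text
at [ 0.6554 -0.0031  0.1759] lin [-2.6052  1.2399  0.6078] roll 0.4401 yaw -98.38
```

carry_out(
  grip=[0,0,0,0],
  linear=[
    [-0.3,0.15,0],
    [-0.65,0.35,0],
    [-1,0.5,0],
    [-1,0.5,0],
  ],
  roll=[0,0,0,0],
)

```text
time_s: 53.65
ee_pos: [0.602, 0.1595, 0.1757]
orientation: [2.058, -2.371, -0.002]
ft_force: [0.4, -1.1, -0.2]
gripper_width: 0.0428
```

carry_out(
  grip=[0,0,0,0],
  linear=[
    [-0.3,0.15,0],
    [-0.65,0.35,0],
    [-1,0.5,0],
    [-1,0.5,0],
  ],
  roll=[0,0,0,0],
)

```text
time_s: 54.15
ee_pos: [0.5499, 0.318, 0.1753]
orientation: [2.056, -2.372, -0.001]
ft_force: [0.7, -0.9, -0.6]
gripper_width: 0.0427
```

carry_out(
  grip=[0,0,0,0,0,0,0,0,0,0,0,0],
  linear=[
    [-0.3,0.1,0],
    [-0.6,0.24,0],
    [-0.6,0.24,0],
    [-0.6,0.24,0],
    [-0.6,0.24,0],
    [-0.6,0.24,0],
    [-0.6,0.24,0],
    [-0.6,0.24,0],
    [-0.6,0.24,0.3],
    [-0.6,0.24,0.6],
    [-0.6,0.24,0.6],
    [-0.6,0.24,0.6],
  ],
  roll=[0.05,0.1,0.16,0.22,0.28,0.34,0.39,0.44,0.44,0.44,0.44,0.44],
)

```text
time_s: 55.65
ee_pos: [0.5302, 0.4095, 0.0888]
orientation: [-0.066, 3.139, 0.001]
ft_force: [-0.0, 0.2, 2.0]
gripper_width: 0.0429
```

Run:
```python
from h import *
w=still(3); cv2.imwrite('pics/w16.png',w['color'])
off(w,.5282,.4108,.0415,np.deg2rad(2.4))
```

```text
at [0.5302 0.41   0.0893] lin [0.0143 0.0056 0.319 ] roll 0.0001 yaw -177.59
```

carry_out(
  grip=[0,0,0,0,-1,-1,-1,-1,-1,-1],
  linear=[
    [0.013,0.005,0.1],
    [0.013,0.005,0.25],
    [0.013,0.005,0.315],
    [0.013,0.005,0.315],
    [0.013,0.005,0.315],
    [0.013,0.005,0.315],
    [0.013,0.005,0.315],
    [0.013,0.005,0.315],
    [0.013,0.005,0.315],
    [0.013,0.005,0.315],
  ],
  roll=[0,0,0,0,0,0,0,0,0,0],
)

```text
time_s: 57.05
ee_pos: [0.5271, 0.4107, 0.0405]
orientation: [-0.067, 3.14, 0.001]
ft_force: [-0.9, -0.2, 5.4]
gripper_width: 0.0182
```

carry_out(
  grip=[-1,-1,-1,-1,-1,-1,-1],
  linear=[
    [0,0,-0.2],
    [0,0,-0.5],
    [0,0,-0.7],
    [0,0,-0.9],
    [0,-0.3,-0.9],
    [0,-0.8,-0.9],
    [0,-0.8,-0.9],
  ],
  roll=[0,0,0,0,0,0,0],
)

```text
time_s: 57.92
ee_pos: [0.5315, 0.2872, 0.1745]
orientation: [0.062, -3.14, 0.001]
ft_force: [-0.4, 1.0, -0.6]
gripper_width: 0.0179
```

carry_out(
  grip=[-1,-1,-1,-1],
  linear=[
    [0,-0.3,0],
    [0,-0.7,0],
    [0,-1,0],
    [0,-1,0],
  ],
  roll=[0,0,0,0],
)

```text
time_s: 58.42
ee_pos: [0.538, 0.1382, 0.1744]
orientation: [0.061, -3.14, 0.0]
ft_force: [-1.1, 0.1, -1.0]
gripper_width: 0.0181
```

Run:
```python
from h import *
w=still(2); print(w['s']['gripper_width'],w['s']['q'][5])
off(w,.5169,.0175,.085,np.deg2rad(81.6))
```

```text
0.01782063510695981 -0.4947839124786479
at [0.538  0.1389 0.1744] lin [ 0.1722 -0.8034  0.5959] roll -0.4407 yaw -177.73
```

carry_out(
  grip=[-1,-1,-1,-1,-1,-1,-1,-1,-1,-1,-1,-1],
  linear=[
    [0.1,-0.3,0],
    [0.17,-0.6,0],
    [0.17,-0.8,0],
    [0.17,-0.8,0],
    [0.17,-0.8,0],
    [0.17,-0.8,0],
    [0.17,-0.8,0],
    [0.17,-0.8,0.2],
    [0.17,-0.8,0.4],
    [0.17,-0.8,0.6],
    [0.17,-0.8,0.6],
    [0.17,-0.8,0.6],
  ],
  roll=[-0.05,-0.1,-0.15,-0.2,-0.25,-0.3,-0.35,-0.4,-0.44,-0.44,-0.44,-0.44],
)

```text
time_s: 60.02
ee_pos: [0.5188, 0.0204, 0.0858]
orientation: [-2.054, 2.376, -0.002]
ft_force: [-0.5, -0.4, 0.3]
gripper_width: 0.018
```

Run:
```python
from h import *
w=pinview('w17.png',.5169,.0175,np.deg2rad(81.6))
u,v=258,225
cv2.imwrite('pics/w17b.png',cv2.resize(w['color'][int(v)-60:int(v)+80,int(u)-90:int(u)+90],(720,560),interpolation=2))
```

```text
at [0.5189 0.0203 0.086 ] lin [0.0201 0.0104 0.0403] roll 0.0004 yaw -98.33
hole in tool mm [ 3.   1.7 51. ]
hole edges mm [(-6.25, -14), (-5.75, -21), (-5.25, -20), (-4.75, -17), (2.75, 14)]
tip edges mm [(-5.75, 9), (-5.25, 12), (-4.75, 11), (6.75, -9), (7.25, -9)]
head edges mm [(-9.25, 4), (-8.75, 4), (-8.25, 3), (10.25, -5), (10.75, -5)]
```

View pics/w17b.png

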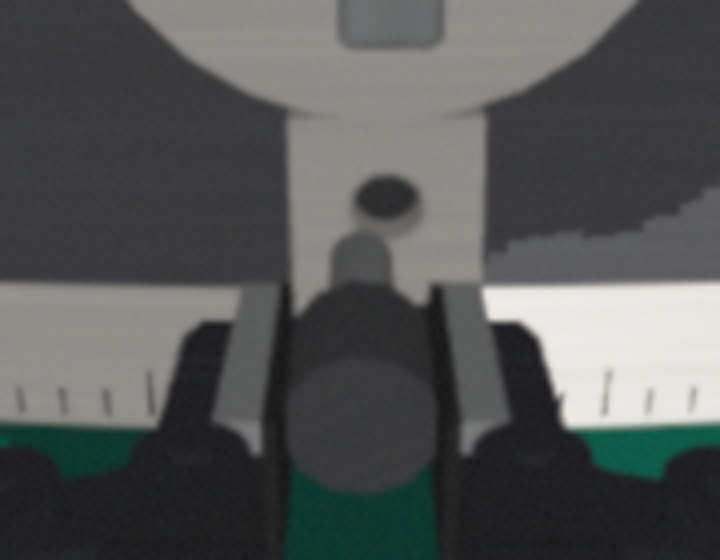

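The tip arc is at crop (361,232) and the hole at (388,199). It needs roughly +3.8 mm along tool x and the same small tool y correction as before. The rule edge is flush behind it (15 pictures used).

carry_out(
  grip=[-1,-1,-1,-1,-1],
  linear=[
    [0.025,-0.005,0.03],
    [0.025,-0.005,0.06],
    [0.025,-0.005,0.09],
    [0.025,-0.005,0.12],
    [0.025,-0.005,0.12],
  ],
  roll=[0,0,0,0,0],
)

```text
time_s: 60.85
ee_pos: [0.5176, 0.0157, 0.0662]
orientation: [2.053, -2.377, -0.001]
ft_force: [0.4, 0.4, -0.8]
gripper_width: 0.0178
```

carry_out(
  grip=[-1,-1,-1,-1,-1],
  linear=[
    [0,0,0.03],
    [0,0,0.06],
    [0,0,0.09],
    [0,0,0.11],
    [0,0,0.11],
  ],
  roll=[0,0,0,0,0],
)

```text
time_s: 61.48
ee_pos: [0.5178, 0.0157, 0.0499]
orientation: [2.053, -2.377, -0.0]
ft_force: [-0.4, -0.4, 0.0]
gripper_width: 0.0179
```

Tip at 16 mm, already in the base hole with no force. Go on.

carry_out(
  grip=[-1,-1,-1,-1,-1,-1],
  linear=[
    [0,0,0.03],
    [0,0,0.06],
    [0,0,0.09],
    [0,0,0.11],
    [0,0,0.11],
    [0,0,0.11],
  ],
  roll=[0,0,0,0,0,0],
)

```text
time_s: 62.22
ee_pos: [0.5178, 0.0157, 0.0354]
orientation: [-2.054, 2.377, -0.001]
ft_force: [-6.5, 1.2, 15.2]
gripper_width: 0.0179
```

Seated with 15 N. Release, then check everything.

carry_out(
  grip=[-0.2,-0.2,-0.2,-0.2,-0.1,-0.1,0,0,0,0.2],
  linear=[
    [0,0,0],
    [0,0,0],
    [0,0,0],
    [0,0,-0.15],
    [0,0,-0.4],
    [0,0,-0.7],
    [0,0,-1],
    [0,0,-1],
    [0,-0.4,-1],
    [0,-0.4,-1],
  ],
  roll=[0,0,0,0,0,0,0,0,0,0],
)

```text
time_s: 63.48
ee_pos: [0.5786, 0.0066, 0.1796]
orientation: [2.048, -2.375, -0.004]
ft_force: [-0.6, 0.9, 0.2]
gripper_width: 0.051
```

Run:
```python
from h import *
w=still(3);b=snap('top');s=snap('scene');cv2.imwrite('pics/top18.png',b['color'])
off(w,.505,-.336,.17)
A=cv2.resize(w['color'][60:300,110:430],(400,300),interpolation=2)
B=cv2.resize(s['color'][150:270,200:360],(400,300),interpolation=2)
C=cv2.resize(b['color'][100:280,120:440],(533,300))
C=cv2.copyMakeBorder(C,0,0,0,267,cv2.BORDER_CONSTANT)
cv2.imwrite('pics/chk18.png',np.vstack([np.hstack([A,B]),C]))
```

```text
at [0.5777 0.0067 0.1806] lin [2.331  0.1437 0.0751] roll 0 yaw -98.43
```

View pics/chk18.png

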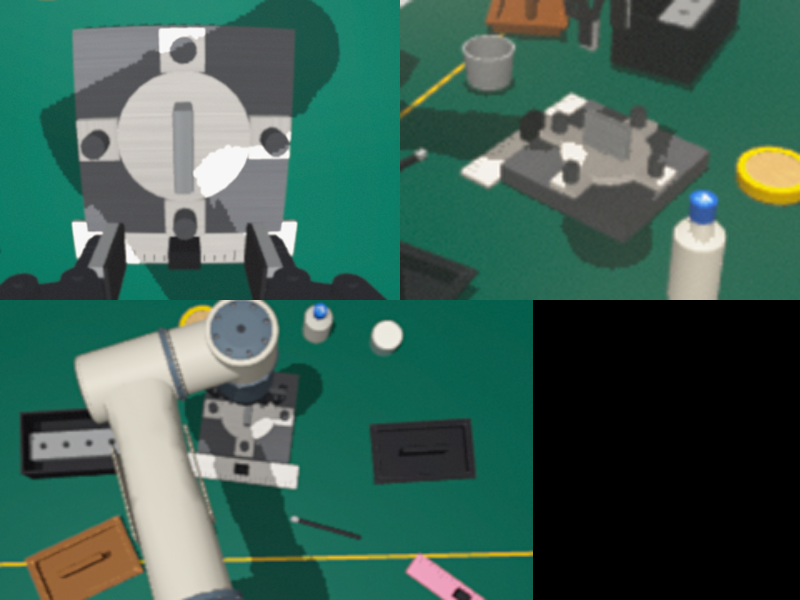

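All four pins stand in the ears (wrist crop (183,50), (95,145), (274,142), (185,224)), the rule is flush, and the tray stands on the mat at lower-left (423,450). That is the 16th picture, so the rest is numeric. Measure the tray again.

Run:
```python
from h import *
for f in ('top6','top18'):
    b=snap('top') if f=='top18' else None
    if b is None: continue
    hsv=cv2.cvtColor(b['color'],cv2.COLOR_BGR2HSV);g=(hsv[...,0]>60)&(hsv[...,0]<95)&(hsv[...,1]>130)
    print('tray',rect_in(b,~g&(hsv[...,2]<70),(335,165,412,215),.022))
```

```text
tray ((504.5333251953125, -333.6033935546875), (119.37712097167969, 199.3006134033203), 2.239448308944702)
```

carry_out(
  grip=[0.2,0.2,0.2,0.2],
  linear=[
    [0.3,0,0],
    [0.65,0,0],
    [1,0.1,0],
    [1,0.1,0],
  ],
  roll=[0,0,0,0],
)

```text
time_s: 64.28
ee_pos: [0.539, -0.1417, 0.1847]
orientation: [-2.049, 2.381, -0.002]
ft_force: [1.0, 0.8, -0.5]
gripper_width: 0.0513
```

carry_out(
  grip=[0.2,0.2,0.2,0.2,0.2,0.2,0.2,0.2,0.2,0.2,0.2,0.2],
  linear=[
    [0.3,0,0],
    [0.65,0,0],
    [1,0.04,0],
    [1,0.04,0],
    [1,0.04,0],
    [1,0.04,0],
    [1,0.04,0],
    [1,0.04,0],
    [1,0.04,0],
    [1,0.04,0],
    [1,0.04,0],
    [1,0.04,0],
  ],
  roll=[0,0.05,0.1,0.16,0.22,0.28,0.34,0.39,0.44,0.44,0.44,0.44],
)

```text
time_s: 65.78
ee_pos: [0.513, -0.2865, 0.1839]
orientation: [-0.07, 3.141, -0.0]
ft_force: [0.9, -0.7, -0.2]
gripper_width: 0.0513
```

Run:
```python
from h import *
w=still(4); off(w,.5045,-.334,.10,np.deg2rad(2.3)); off(w,.5045,-.334,.0255,np.deg2rad(2.3));cv2.imwrite('pics/w19.png',w['color'])
hsv=cv2.cvtColor(w['color'],cv2.COLOR_BGR2HSV);g=(hsv[...,0]>60)&(hsv[...,0]<95)&(hsv[...,1]>130)
us=[proj(w,[.5045+a,-.334+c,.022]) for a in (-.07,.07) for c in (-.11,.11)];us=np.array(us)
x0,y0=us.min(0).astype(int);x1,y1=us.max(0).astype(int);print(x0,y0,x1,y1)
print(rect_in(w,~g&(hsv[...,2]<75),(x0,y0,x1,y1),.022))
```

```text
at [ 0.5129 -0.2866  0.1838] lin [ 0.0699 -0.3135  0.5586] roll 0.0011 yaw -177.5
at [ 0.5129 -0.2866  0.1838] lin [ 0.0699 -0.3135  1.0553] roll 0.0011 yaw -177.5
201 24 340 232
((504.8575439453125, -333.4798889160156), (120.13633728027344, 199.2333221435547), 2.3819096088409424)
```

carry_out(
  grip=[0.2,0.2,0.2,0.2,0.2,0.2,0.2],
  linear=[
    [0.068,-0.2,0],
    [0.068,-0.31,0],
    [0.068,-0.31,0.3],
    [0.068,-0.31,0.6],
    [0.068,-0.31,0.9],
    [0.068,-0.31,0.95],
    [0.068,-0.31,0.95],
  ],
  roll=[0,0,0,0,0,0,0],
)

```text
time_s: 66.85
ee_pos: [0.5053, -0.3341, 0.0421]
orientation: [-0.067, 3.14, -0.001]
ft_force: [0.1, -0.3, 0.5]
gripper_width: 0.0513
```

carry_out(
  grip=[0.2,0.2,0.2,-1,-1,-1,-1,-1,-1],
  linear=[
    [0,0,0.05],
    [0,0,0.1],
    [0,0,0.1],
    [0,0,0.1],
    [0,0,0.1],
    [0,0,0.1],
    [0,0,0.1],
    [0,0,0.1],
    [0,0,0.1],
  ],
  roll=[0,0,0,0,0,0,0,0,0],
)

```text
time_s: 67.97
ee_pos: [0.5049, -0.3337, 0.0267]
orientation: [-0.067, 3.14, -0.001]
ft_force: [0.5, 1.1, 4.6]
gripper_width: 0.0109
```

carry_out(
  grip=[-1,-1,-1,-1,-1,-1,-1],
  linear=[
    [0,0,-0.2],
    [0,0,-0.5],
    [0,0,-0.8],
    [0,0,-1],
    [0,0,-1],
    [0,0,-1],
    [0,0,-1],
  ],
  roll=[0,0,0,0,0,0,0],
)

```text
time_s: 68.85
ee_pos: [0.5038, -0.333, 0.1741]
orientation: [0.066, -3.138, -0.003]
ft_force: [0.3, -0.5, -2.7]
gripper_width: 0.0113
```

Run:
```python
from h import *
w=still(2); print(w['s']['gripper_width'],w['s']['ft_force']);off(w,.5315,.3425,.19,np.deg2rad(2.4))
```

```text
0.011296522822297496 [ 0.87830648 -0.94318148 -1.74677541]
at [ 0.5039 -0.3331  0.1743] lin [-0.3739  4.4925 -0.0982] roll 0.0001 yaw -177.58
```

carry_out(
  grip=[-1,-1,-1,-1],
  linear=[
    [0,0.25,0],
    [-0.05,0.6,0],
    [-0.1,1,0],
    [-0.1,1,0],
  ],
  roll=[0,0,0,0],
)

```text
time_s: 69.45
ee_pos: [0.5135, -0.1795, 0.176]
orientation: [0.074, -3.141, -0.001]
ft_force: [-0.8, 0.2, -1.8]
gripper_width: 0.0114
```

carry_out(
  grip=[-1,-1,-1,-1],
  linear=[
    [-0.05,0.35,0],
    [-0.05,0.7,0],
    [-0.1,1,0],
    [-0.1,1,0],
  ],
  roll=[0,0,0,0],
)

```text
time_s: 69.95
ee_pos: [0.5221, -0.0305, 0.1759]
orientation: [0.072, -3.14, -0.0]
ft_force: [-0.7, -1.2, -2.7]
gripper_width: 0.0113
```

carry_out(
  grip=[-1,-1,-1,-1],
  linear=[
    [-0.05,0.35,0],
    [-0.05,0.7,0],
    [-0.1,1,0],
    [-0.1,1,0],
  ],
  roll=[0,0,0,0],
)

```text
time_s: 70.45
ee_pos: [0.5309, 0.1195, 0.1756]
orientation: [0.07, -3.14, 0.0]
ft_force: [0.1, -0.7, -3.1]
gripper_width: 0.0111
```

carry_out(
  grip=[-1,-1,-1,-1],
  linear=[
    [-0.05,0.35,0],
    [-0.05,0.7,0],
    [-0.07,1,0],
    [-0.07,1,0],
  ],
  roll=[0,0,0,0],
)

```text
time_s: 70.95
ee_pos: [0.5349, 0.2694, 0.1751]
orientation: [0.069, -3.14, 0.001]
ft_force: [-0.2, -1.2, -2.8]
gripper_width: 0.011
```

carry_out(
  grip=[-1,-1,-1,-1],
  linear=[
    [0,0.25,0],
    [0,0.49,0],
    [0,0.49,0],
    [0,0.49,0],
  ],
  roll=[0,0,0,0],
)

```text
time_s: 71.45
ee_pos: [0.5321, 0.34, 0.176]
orientation: [0.065, -3.14, 0.002]
ft_force: [0.3, -0.2, -1.7]
gripper_width: 0.011
```

Run:
```python
from h import *
w=still(4); print(w['s']['gripper_width'],w['s']['ft_force']);off(w,.5315,.3425,.0937,np.deg2rad(2.4))
```

```text
0.01137635951633562 [-1.35005279 -0.99865133 -1.44157478]
at [0.5321 0.3401 0.1762] lin [0.003  0.0168 0.5503] roll -0.0003 yaw -177.66
```

carry_out(
  grip=[-1,-1,-1,-1,-1,-1,-1,-1],
  linear=[
    [0.003,0.016,0.1],
    [0.003,0.016,0.25],
    [0.003,0.016,0.38],
    [0.003,0.016,0.44],
    [0.003,0.016,0.48],
    [0.003,0.016,0.52],
    [0.003,0.016,0.535],
    [0.003,0.016,0.535],
  ],
  roll=[0,0,0,0,0,0,0,0],
)

```text
time_s: 72.65
ee_pos: [0.5311, 0.3441, 0.0962]
orientation: [-0.067, 3.141, 0.0]
ft_force: [-0.5, 0.4, -2.1]
gripper_width: 0.011
```

carry_out(
  grip=[-1,-1,-1],
  linear=[
    [0,0,0.015],
    [0,0,0.025],
    [0,0,0.025],
  ],
  roll=[0,0,0],
)

```text
time_s: 73.03
ee_pos: [0.5313, 0.3443, 0.0937]
orientation: [-0.067, 3.139, 0.001]
ft_force: [-3.9, -0.1, 5.0]
gripper_width: 0.0111
```

carry_out(
  grip=[0.2,0.2,0.2,0.2,0.2,0.2,0.2,0.2,0.2,0.2,0.2],
  linear=[
    [0,0,0],
    [0,0,0],
    [0,0,0],
    [0,0,-0.1],
    [0,0,-0.3],
    [0,0,-0.6],
    [0,0,-1],
    [0,-0.2,-1],
    [0,-0.2,-1],
    [0,-0.2,-1],
    [0,-0.2,-1],
  ],
  roll=[0,0,0,0,0,0,0,0,0,0,0],
)

```text
time_s: 74.4
ee_pos: [0.5321, 0.3144, 0.2418]
orientation: [0.067, -3.14, 0.001]
ft_force: [-0.2, -0.5, -0.4]
gripper_width: 0.0512
```

Run:
```python
from h import *
w=still(4);b=snap('top');print(w['s']['ft_force'])
def m(c):
    h=cv2.cvtColor(c['color'],cv2.COLOR_BGR2HSV);return h,(h[...,0]>60)&(h[...,0]<95)&(h[...,1]>130)
h,g=m(w)
us=np.array([proj(w,[.532+a,.343+c,.089]) for a in (-.07,.07) for c in (-.11,.11)]);x0,y0=us.min(0).astype(int);x1,y1=us.max(0).astype(int)
print('tray',rect_in(w,~g&(h[...,2]<75),(x0,y0,x1,y1),.089))
h,g=m(b)
print('rule',rect_in(b,(h[...,2]>120)&(h[...,1]<80),(225,185,320,215),.006))
print('fixture+rule',rect_in(b,~g,(225,130,315,215),.02))
cv2.imwrite('pics/top20.png',b['color']);cv2.imwrite('pics/w20.png',w['color'])
```

```text
[ 0.05880642  0.38493085 -0.15096466]
tray ((526.9229125976562, 348.3465270996094), (171.5717315673828, 212.06365966796875), 2.3043811321258545)
rule ((492.97296142578125, 21.034698486328125), (227.3398895263672, 84.2410888671875), 81.5751953125)
fixture+rule ((564.8673706054688, 10.395126342773438), (226.77699279785156, 234.19607543945312), 81.74903106689453)
```

Run:
```python
from h import *
w=still(2)
h=cv2.cvtColor(w['color'],cv2.COLOR_BGR2HSV)
us=np.array([proj(w,[.532+a,.343+c,.089]) for a in (-.07,.07) for c in (-.108,.108)]);x0,y0=us.min(0).astype(int);x1,y1=us.max(0).astype(int);print(x0,y0,x1,y1)
for s in (60,90,120): print('tray',s,rect_in(w,(h[...,1]<s)&(h[...,2]<90),(x0,y0,x1,y1),.089))
b=snap('top');h=cv2.cvtColor(b['color'],cv2.COLOR_BGR2HSV)
mk=((h[...,2]>120)&(h[...,1]<80)).astype(np.uint8)
n,l,st,ce=cv2.connectedComponentsWithStats(mk[130:225,220:330]);print(st[1:][st[1:,4]>15])
off(w,.56,-.0,.2,np.deg2rad(81.6))
```

```text
191 98 331 289
tray 60 ((527.1502685546875, 347.9555969238281), (171.35830688476562, 209.94668579101562), 2.314462661743164)
tray 90 ((527.1536254882812, 347.8722839355469), (171.35830688476562, 210.11343383789062), 2.314462661743164)
tray 120 ((527.1610107421875, 347.6889343261719), (171.35830688476562, 210.48048400878906), 2.314462661743164)
[[  11   11   69   73 2316]]
at [0.5322 0.3143 0.242 ] lin [-0.0956 -2.101   0.2807] roll -0.4398 yaw -177.56
```

Run:
```python
from h import *
w=still(2)
h=cv2.cvtColor(w['color'],cv2.COLOR_BGR2HSV)
r=rect_in(w,(h[...,1]<90)&(h[...,2]<90),(185,90,335,242),.089);print(r)
c=np.array(r[0]);a=np.deg2rad(r[2]);w_,h_=r[1]
if w_>h_: print('swap')
ydir=np.array([-np.sin(a),np.cos(a)]);print('near end mid',c-ydir*h_/2,'-> centre if 200 long',c-ydir*h_/2+ydir*100)
```

```text
((532.1823120117188, 314.9926452636719), (121.29730987548828, 143.76902770996094), 2.4494030475616455)
near end mid [535.25444965 243.17380858] -> centre if 200 long [530.98073689 343.08244374]
```

carry_out(
  grip=[0.2,0.2,0.2,0.2],
  linear=[
    [0,-0.3,0],
    [0,-0.65,0],
    [0,-1,0],
    [0,-1,0],
  ],
  roll=[0,0,0,0],
)

```text
time_s: 75.4
ee_pos: [0.5388, 0.1612, 0.2431]
orientation: [-0.061, 3.14, 0.0]
ft_force: [0.5, 0.4, -0.6]
gripper_width: 0.0514
```

carry_out(
  grip=[0.2,0.2,0.2,0.2,0.2,0.2],
  linear=[
    [0,-0.3,0],
    [0,-0.65,0],
    [0,-1,0],
    [0,-1,0],
    [0,-1,0],
    [0,-1,0],
  ],
  roll=[0.02,0.04,0.06,0.06,0.06,0.06],
)

```text
time_s: 76.15
ee_pos: [0.5451, 0.0155, 0.2421]
orientation: [-0.227, -3.133, -0.0]
ft_force: [-0.1, 0.1, 0.5]
gripper_width: 0.0512
```

Run:
```python
from h import *
w=still(4);cv2.imwrite('pics/w21.png',w['color']);off(w,.5861,.0073,.2)
h=cv2.cvtColor(w['color'],cv2.COLOR_BGR2HSV);g=cv2.cvtColor(w['color'],cv2.COLOR_BGR2GRAY)
c=np.array([.5861,.0073]);a=np.deg2rad(-8.4);R=np.array([[np.cos(a),-np.sin(a)],[np.sin(a),np.cos(a)]])
F=lambda x,y,z:proj(w,[*(c+R@[x,y]),z])
def val(u,v): return tuple(int(q) for q in cv2.getRectSubPix(w['color'],(1,1),(float(u),float(v)))[0,0])
# profile across rule/base at several y, rule top z .006, x from -.14 to -.08
for y in (-.105,-.08,-.05,.05,.08,.105):
    xs=np.arange(-.145,-.07,.001); p=np.array([val(*F(x,y,.006)) for x in xs]).astype(int); s=p[:,2]
    d=np.diff(s); print('y',y,'edges mm',[(round(float(xs[i])*1000+.5),int(d[i])) for i in sorted(np.argsort(-abs(d))[:6])])
for k in range(4):
    t=k*np.pi/2; u,v=F(.07*np.cos(t),.07*np.sin(t),.057); print('pin',k,'head top px',np.round((u,v)),val(u,v),val(*F(.07*np.cos(t)+.0,.07*np.sin(t),.035)))
```

```text
at [0.5451 0.0154 0.2421] lin [-0.2784 -0.0142  0.281 ] roll 0 yaw 171.72
y -0.105 edges mm [(-135, 47), (-134, 71), (-133, 68), (-89, -29), (-88, -71), (-87, -79)]
y -0.08 edges mm [(-135, 45), (-134, 77), (-133, 47), (-91, -31), (-90, -45), (-89, -22)]
y -0.05 edges mm [(-135, 33), (-134, 47), (-133, 42), (-132, 30), (-91, -33), (-90, -45)]
y 0.05 edges mm [(-136, 30), (-135, 51), (-134, 78), (-133, 38), (-92, -26), (-91, -38)]
y 0.08 edges mm [(-135, 63), (-134, 62), (-133, 50), (-93, -29), (-92, -34), (-91, -37)]
y 0.105 edges mm [(-135, 51), (-134, 78), (-133, 37), (-89, -41), (-88, -85), (-87, -52)]
pin 0 head top px [162. 170.] (130, 125, 123) (106, 102, 100)
pin 1 head top px [223. 226.] (83, 80, 79) (80, 77, 76)
pin 2 head top px [283. 169.] (82, 79, 78) (84, 80, 80)
pin 3 head top px [220. 107.] (84, 81, 79) (83, 81, 80)
```

```bash
python3 -c "
from rig import finish_job,sense
s=sense();print(s['time_s'],s['ft_force']);print(finish_job())"
```

```text
76.35 [ 0.27337148  0.29944546 -0.66998323]
the job is handed in; nothing more can be done
None
```

I finished every step in the order asked and handed the job in at 76 s; the hand-in reports no verdict. I viewed 16 pictures, the most allowed. I placed the straightedge, stood the tray on the mat, turned the dial by -0.906 rad onto the holes, seated the four pins, then put the tray back in the box.

**Last checks:**
- **Straightedge:** its outer edge measured 134 mm from the axis (±1) at all six places checked, so it is parallel to the base and flush within the measuring error. It also stopped moving at 20 N against the base.
- **Pins:** all four stopped at the seated height with upward contact force, and a picture after the last one showed four heads on the ears.
- **Tray:** it touched down at the height expected for rim on rim, and measured about 1 mm and 0.1° from where it started.
- **Arm:** it ended clear of everything, with no contact force.

**What failed or disagreed:**
- The first automatic measurements of the tray and straightedge at the end were spoiled by the gripper and the ears being in view. I redid both.
- At the fourth pin (hole2, on the robot side) the picture and the arm's pose disagreed by about 2 mm sideways. I aimed between the two and the pin went in without resistance.
- I did not re-measure the bystander objects. The pictures gave no sign that any had moved.

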